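Load a cap strip into the cryotube cap magazine

TASK

Load the full-length strip of eight caps (not the short one) into the channel of the cap magazine: press its end back against the black spring follower until its other end clears the low end wall, and let it down fully home so that it stays flat on the channel floor between follower and end wall. Then slide the steel retaining rail fully shut over the strip's end. Work gently, without forcing the strip or the rail, and leave the other loose things on the bench where they are.

Things in the scene. Friction and masses are not known exactly. Their poses are not given: they have to be found in the camera images.
- strip: Full strip of eight caps lying caps down: body 20 mm wide (x), 120 long (y), 14 high; grip rib on top 10 mm thick (x), 44 long (y), from 14 to 50 mm above the underside. 55 to 110 g. Origin: centre of the underside, z up. Both ends alike, either way round fits. Pinch the rib across its thickness, fingertips 26 mm or more above the underside, to stay above the magazine's walls.
- magazine: Cap magazine fixed to the bench, 90 x 330 mm, with an aluminium channel along its y axis, z up. Origin at bench height below the centre of a strip that is home. Channel floor 30 mm up, 22.5 mm wide; side walls 18 mm high over the floor, then lips flared outwards to about 24 mm over it (y -90 to +75 mm), mouth about 29 mm wide. Spring housing beyond y = +80 mm, 64 mm high.
- seat (a point): Middle of the channel floor, 30 mm above the bench: where the centre of the strip's underside lies when home. Axes as the magazine's.
- end_wall (a point): Top inner edge of the end wall across the channel, at magazine y = -60 mm; the wall is 5 mm thick and only 10 mm high over the floor. A strip not yet home rides on it, underside 40 mm above the bench, between the side walls; when its tail clears this edge it can be lowered 10 mm to the floor. Axes as the magazine's.
- follower_rest (a point): Where the middle of the black follower's face stands at rest (fixed point, does not move with it): magazine y = +48 mm. Slick follower, 20 mm wide, top 32 mm over the floor. It gives towards +y: 3 N at first, 9 N at 12 mm (the least for a strip to clear the end wall), 11 N at 16 mm, then a hard stop. It springs back and holds a lowered strip against the end wall.
- rail (a joint): Retaining rail, a flat steel slide in the channel on the -y side of the end wall. Opening in m: 0 = shut (front edge at magazine y = -35 mm, over the strip's last 25 mm), 0.075 = fully open. Starts at 0.060 to 0.075. Shuts along magazine +y, takes about 2.5 N, stays where left, hard stops. 20 mm wide, 4 thick, underside 16 mm over the floor: it cannot pass over a strip that is not down.
- rail_tab (a point): Top centre of the rail's upright steel tab: 10 mm thick (magazine x), 24 mm long (magazine y), its top 84 mm above the bench, rising from the slide 50 mm above the bench. It moves with the rail; with the rail shut it lies at magazine y = -95 mm.
- short_strip: Part-used strip of four caps, same shape and material but 64 mm long. Leave it. Origin at the centre of its underside.
- tube_a: Small capped tube, 16 mm in diameter, 48 mm high, standing on the bench. Leave it. Origin at the centre of its underside.
- jar: Jar with white lid, 60 mm in diameter, 75 mm high. Leave it. Origin at the centre of its underside.
- forceps: Steel forceps lying flat, about 140 mm long. Leave them. Origin at the middle of their underside.
- dish: Low glass dish, 90 mm in diameter, 18 mm high. Leave it. Origin at the centre of its underside.
Things that resemble listed ones, but are neither listed nor needed, are in the scene too. Leave any green or red look-alike of the strip alone.

How it is judged:
By the outcome, as a careful person would: the job done as asked, in the order asked, and still so for the second after the job is handed in, with the robot touching nothing.
It also fails if it takes over 58 s, if anything falls off the work surface, if the arm or the gripper's body presses on something with over 40 N, if the wrist force passes 120 N, or if a joint passes its speed limit or range.

ROBOT

A 6-joint arm with a two-finger parallel gripper is mounted at the origin on the work surface. World frame = base frame: x ahead of the robot, y to its left, z up, the work surface at z = 0. Lengths are in m, angles in rad, forces in N, time in s.
With the tool pointing down it reaches from about 0.375 to 0.925 m from the base axis. Payload 5.7 kg.
Tool frame: the origin (TCP) lies at the very end of the fingers, on their centre line; the grasp point (between the pads) lies 19 mm behind it; z points along the fingers, y is the direction in which the jaws open and shut (so a half turn about z gives the same grasp; the last joint's range is limited). The gripper opens to 85 mm and grips with 20 to 120 N. Pads are 22 mm wide; open, the fingers measure 114 mm over their backs; the gripper's body (76 mm by 85 mm) begins 54 mm behind the grasp point. The pads swing forward as they close: fully open they stand 13 mm farther back than shut.
Start: joints at [-1.372, 0.359, 1.51, -0, 1.272, -0.115], TCP at [0.185, -0.571, 0.231] pointing down, gripper open.
Joint ranges: [-2.97, 2.97], [-1.01, 2.36], [0.21, 2.38], [-0.96, 4.11], [0.2, 2.71], [-2.98, 2.98]. Speed limits (rad/s): [2.39, 2.39, 3.14, 3.14, 3.14, 3.14].

INTERFACE

Orientations are given as a 3x3 rotation matrix whose columns are the frame's x, y, z axes.
In Python, from rig import ctrl, imaging, ticket gives the robot as it stands.
- The arm moves only by the shell command python3 -m creep 'ROWS'. ROWS is JSON, a list that holds one entry, the list of rows, each a list of 7 numbers: the finger opening in m, from 0 to 0.0854, then the shift along the tool's x, y, z in m, then the turn, a rotation vector about the tool's x, y, z in rad. A call has 1 to 5 rows; each row is the pose to reach, as a shift and turn from the pose commanded when the call began, along the tool's axes at that moment; what a row does not reach only later rows make up. A row lasts 1/12 s, in which the tool goes at most 41.7 mm and 7.16 degrees, less where a joint would pass 70% of its speed; a pose out of reach is approached as far as the arm can. A call with a gripper value outside its range is refused whole. The fingers move at their own pace and stop on an object; the grip force is fixed at half the most. Time passes only in rows, so rows that repeat a pose let the fingers close. It gives the time, the measured TCP pose, the force and the opening at its end, in the units of the state.
- ctrl.get_state(): the state, without advancing time (a new reading comes with each control period).
- imaging.capture(name): name is "scene" or "side" or "wrist"; returns a dict with "image" (384x512x3 uint8, red, green, blue), "depth" (384x512 float32, m along the optical axis (not along the pixel's ray), 0 where there is no reading), "fov_y" (degrees; the focal length in pixels is half the picture's height over the tangent of half this angle, whatever the lens; pixels are square), "cx", "cy" (the principal point, pixels), "k1" (the pictures are not rectified: a ray, as slopes to the right and down, at radius r is drawn at 1 + k1 r^2 times it, then the intrinsics apply), "R" (3x3) and "t" (3): a world point X has camera coordinates R X + t. Camera axes: x right, y down, z forward; pixel columns grow to the right and rows downward; lengths in m; the calibration is good to about 2 mm. A picture is of the moment at which its call begins.
- ticket.hand_in(): hands the job in, once; it reports no verdict.
The state is a dict: "time_s": time; "joint_positions": joint angles; "qvel": joint speeds; "tau": joint torques, N m; "eef_pos": TCP position; "tool_rot": TCP orientation; "ft_force": force on the tool from outside, world axes, zero at the start; "wrist_torque": the same for the moment, N m; "opening": finger opening in m.
Only numpy, scipy, OpenCV 4.12 (cv2) and the standard library are available. Lean on these libraries where they do the work, as an engineer would, in place of code of your own. Each camera call takes 0.05 s, during which the arm holds its last target.

## Working session

There is one attempt and no reset: what is moved stays moved. The work goes in short steps, Python scripts to look and compute and a shell command to move; the robot and the scene stay as the last step left them, time stands still between calls to the robot, and variables do not carry over. Pictures are saved under pics/ and viewed, and the job is handed in when it is done.

```bash
ls; mkdir -p pics; python3 - <<'E'
from rig import ctrl, imaging
import cv2
s=ctrl.get_state(); print({k:(v if not hasattr(v,'round') else v) for k,v in s.items()})
for n in ["scene","side","wrist"]:
    c=imaging.capture(n); cv2.imwrite(f"pics/{n}0.png",c["image"][:,:,::-1]); print(n,c["fov_y"],c["cx"],c["cy"],c["k1"],c["R"],c["t"])
E
```

```text
pics
{'time_s': 0.0, 'joint_positions': array([-1.37212418e+00,  3.59534985e-01,  1.51146250e+00, -3.96938935e-05,
        1.27248423e+00, -1.15078205e-01]), 'qvel': array([-2.05187848e-04,  7.63943280e-05,  7.73393331e-04,  3.42950050e-04,
       -1.39107590e-03,  3.04891222e-04]), 'tau': array([ 1.13091442e-03, -5.27620947e+01, -2.78617376e+01,  2.23796856e-04,
        1.30946614e-02,  7.55693662e-06]), 'eef_pos': array([ 0.18503057, -0.57002759,  0.23042429]), 'tool_rot': array([[ 9.51179223e-01,  3.08638814e-01, -4.10034534e-04],
       [ 3.08639034e-01, -9.51177452e-01,  1.84441555e-03],
       [ 1.79242625e-04, -1.88092241e-03, -9.99998215e-01]]), 'ft_force': array([ 0.03218205, -0.25622215,  0.33317102]), 'wrist_torque': array([ 0.00886675, -0.02978593,  0.0173735 ]), 'opening': 0.08532290131598166}
scene 48.31235022862742 252.40581389877516 192.47757326386076 0.041104130087665905 [[-0.63927415  0.76876469  0.01814961]
 [ 0.58778092  0.50372128 -0.63307066]
 [-0.49582471 -0.39403771 -0.77388121]] [ 0.40184597 -0.24641056  1.22910472]
side 42.96733562103269 249.88089619254765 190.53334300308185 0.02853282462911195 [[-0.75636708 -0.6539782   0.01487829]
 [-0.32044869  0.35059885 -0.87999607]
 [ 0.57028193 -0.67036778 -0.47474789]] [0.36667539 0.26628912 0.70708374]
wrist 61.595928310593294 252.78605233015122 187.90476997229015 -0.042948437618576744 [[ 3.08933076e-01 -9.51083384e-01 -8.66844464e-04]
 [-9.04654381e-01 -2.94132949e-01  3.08360599e-01]
 [-2.93531610e-01 -9.44785936e-02 -9.51269147e-01]] [-0.59959389 -0.04148602  0.38006045]
```

View pics/scene0.png

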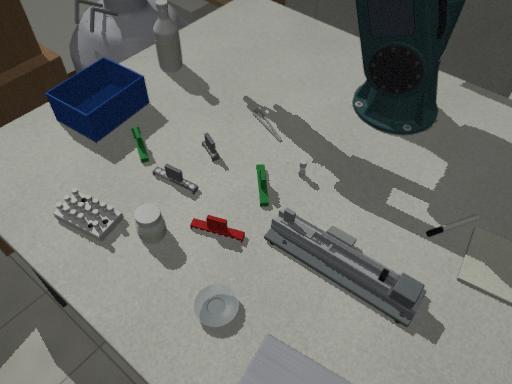

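View pics/side0.png

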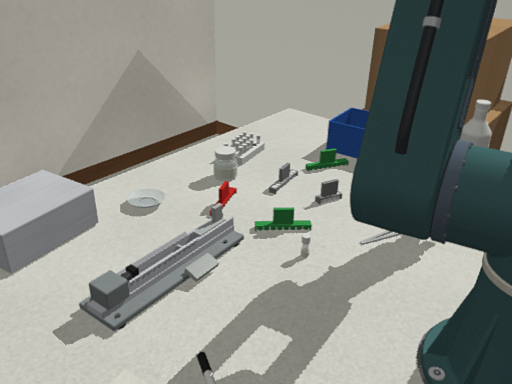

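View pics/wrist0.png

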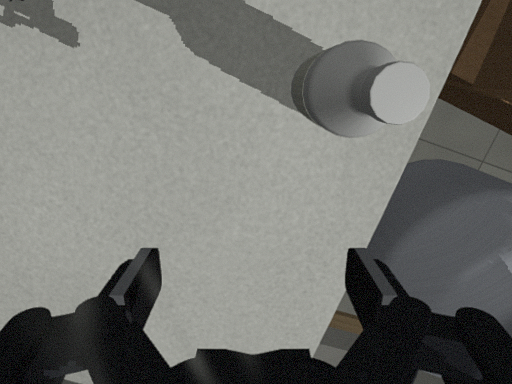

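Scene view: the full grey strip is at about (176,179) and the short one at about (210,147). The magazine runs from its rail tab at (288,215) to the housing at (408,292), with the black follower at (384,273). The green and red look-alikes should stay untouched. Next I'll write helpers and enlarge the key areas.

```bash
cat > h.py <<'E'
import numpy as np, cv2
from rig import ctrl, imaging
def K(c):
    f=c["image"].shape[0]/2/np.tan(np.radians(c["fov_y"])/2); return f
def rays(c,uv):
    uv=np.atleast_2d(np.array(uv,float)); f=K(c)
    d=(uv-[c["cx"],c["cy"]])/f
    p=d.copy()
    for _ in range(20): p=d/(1+c["k1"]*(p**2).sum(1,keepdims=True))
    r=np.c_[p,np.ones(len(p))]
    return r   # camera coords, z=1
def plane(c,uv,z):
    r=rays(c,uv)@c["R"]; o=-c["R"].T@c["t"]   # R^T r
    s=(z-o[2])/r[:,2]; return o+r*s[:,None]
def cloud(c):
    h,w=c["depth"].shape; u,v=np.meshgrid(np.arange(w),np.arange(h))
    r=rays(c,np.c_[u.ravel(),v.ravel()])*c["depth"].reshape(-1,1)
    return ((r-c["t"])@c["R"]).reshape(h,w,3)
def proj(c,X):
    X=np.atleast_2d(X); q=X@c["R"].T+c["t"]; p=q[:,:2]/q[:,2:]
    p=p*(1+c["k1"]*(p**2).sum(1,keepdims=True)); return p*K(c)+[c["cx"],c["cy"]]
def big(c,x0,y0,x1,y1,k,name):
    im=cv2.resize(c["image"][y0:y1,x0:x1,::-1],None,fx=k,fy=k,interpolation=cv2.INTER_CUBIC); cv2.imwrite(name,im)
E
python3 - <<'E'
from h import *
c=imaging.capture("scene"); s=imaging.capture("side")
big(c,140,130,240,205,8,"pics/s1.png"); big(c,255,195,435,330,4,"pics/m1.png"); big(s,80,195,250,330,4,"pics/m2.png")
P=cloud(c)
print(P[179,176],P[170,174],P[292,408],P[200,130])
# gray strip: points above bench in roi
roi=P[155:200,145:205]; 
for lo,hi in[(0.006,0.022),(0.025,0.06)]:
    m=(roi[...,2]>lo)&(roi[...,2]<hi); q=roi[m]; print(lo,len(q)); 
    if len(q)>3:
        print(cv2.minAreaRect((q[:,:2]*1000).astype(np.float32)), q.mean(0), np.percentile(q[:,2],[50,95]))
E
```

```text
[ 0.60549022 -0.25461946  0.02066736] [ 0.60705425 -0.25380375  0.05412411] [0.54274263 0.29912473 0.06373129] [ 0.7092326  -0.30191747  0.00150141]
0.006 320
((604.0277099609375, -287.55780029296875), (31.605995178222656, 171.42198181152344), 3.590587615966797) [ 0.60325893 -0.26469357  0.01449534] [0.01451446 0.01936476]
0.025 177
((603.067138671875, -262.9454345703125), (12.656365394592285, 45.624183654785156), 9.902437210083008) [ 0.60460688 -0.26057761  0.04167896] [0.04364109 0.05193662]
```

View pics/s1.png

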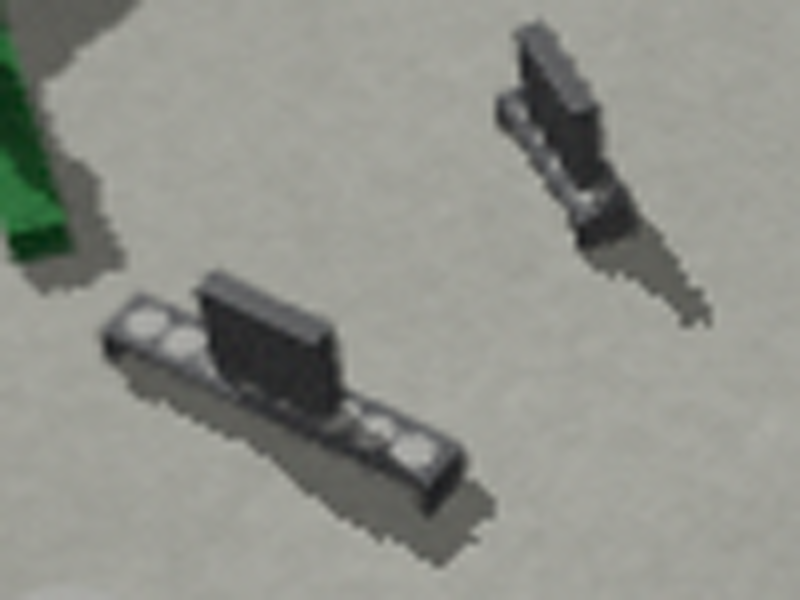

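View pics/m1.png

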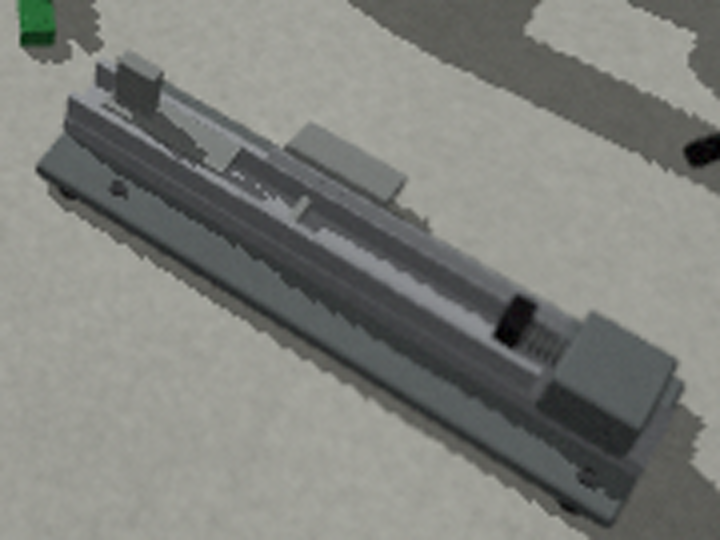

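View pics/m2.png

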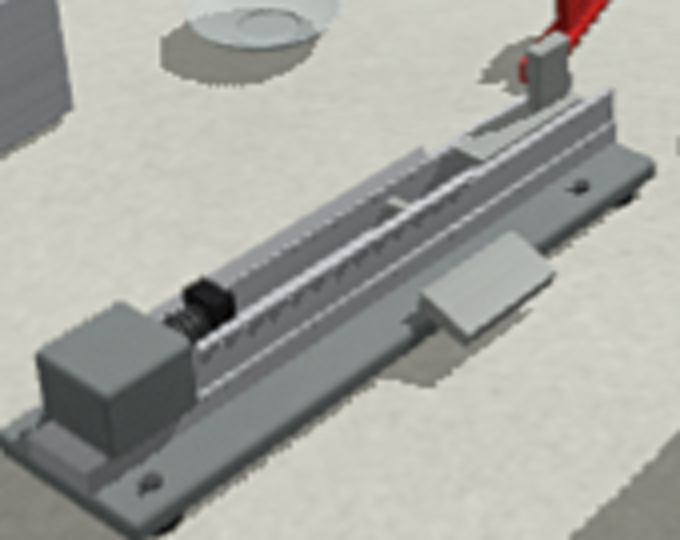

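Scene enlargements: the strip's rib top runs from about (166,165) to (181,171), the strip is intact, and the rail is open with its tab at (290,210). Measuring by ray and plane.

```bash
python3 - <<'E'
from h import *
c=imaging.capture("scene"); s=imaging.capture("side")
def px(p,k,x0,y0): return np.array(p,float)/k-0.5+0.5/k+[x0,y0]
r=plane(c,px([[215,270],[198,290],[335,322],[322,345]],8,140,130),0.05); print("rib top",r.round(4),r.mean(0).round(4))
b=plane(c,px([[140,295],[105,333],[465,452],[430,490]],8,140,130),0.014); print("body top",b.round(4),b.mean(0).round(4))
t=plane(c,px([[120,66],[132,53],[163,72],[151,87]],4,255,195),0.084); print("tab",t.round(4),t.mean(0).round(4))
P=cloud(c)
R=P[195:330,255:435]
def rect(lo,hi):
    q=R[(R[...,2]>lo)&(R[...,2]<hi)]; return len(q),cv2.minAreaRect((q[:,:2]*1000).astype(np.float32))
for lo,hi in[(0.004,0.075),(0.05,0.058),(0.061,0.067),(0.078,0.09)]: print(lo,hi,rect(lo,hi))
P2=cloud(s); R=P2[195:330,80:250]
for lo,hi in[(0.004,0.075),(0.05,0.058),(0.061,0.067),(0.078,0.09)]: print("side",lo,hi,rect(lo,hi))
for n,cc,PP,reg in(("sc",c,P,(195,330,255,435)),("si",s,P2,(195,330,80,250))):
    y0,y1,x0,x1=reg; im=cc["image"][y0:y1,x0:x1].max(2); q=PP[y0:y1,x0:x1]; m=(im<35)&(q[...,2]>0.045)&(q[...,2]<0.075); print(n,"follower",m.sum(),q[m].mean(0),np.ptp(q[m],axis=0))
E
```

```text
rib top [[ 0.6016 -0.2856  0.05  ]
 [ 0.6103 -0.2835  0.05  ]
 [ 0.5932 -0.2444  0.05  ]
 [ 0.6019 -0.2408  0.05  ]] [ 0.6017 -0.2636  0.05  ]
body top [[ 0.6036 -0.3236  0.014 ]
 [ 0.621  -0.32    0.014 ]
 [ 0.5842 -0.2049  0.014 ]
 [ 0.6012 -0.2025  0.014 ]] [ 0.6025 -0.2628  0.014 ]
tab [[0.5551 0.023  0.084 ]
 [0.5444 0.0227 0.084 ]
 [0.5439 0.0421 0.084 ]
 [0.5555 0.0431 0.084 ]] [0.5497 0.0327 0.084 ]
0.004 0.075 (7158, ((503.6914978027344, 168.67733764648438), (318.89263916015625, 405.81695556640625), 39.00149154663086))
0.05 0.058 (732, ((538.8251953125, 158.5105438232422), (43.61318588256836, 318.6473388671875), 1.7679524421691895))
0.061 0.067 (599, ((545.015869140625, 170.14918518066406), (46.532562255859375, 295.322998046875), 5.410506248474121))
0.078 0.09 (59, ((547.8956909179688, 31.094837188720703), (10.819856643676758, 22.89750862121582), 2.8631272315979004))
side 0.004 0.075 (8468, ((605.1396484375, 127.86358642578125), (327.8353271484375, 438.5601806640625), 50.26554489135742))
side 0.05 0.058 (753, ((646.4052124023438, 180.36280822753906), (258.14715576171875, 297.482666015625), 5.40448522567749))
side 0.061 0.067 (656, ((646.6321411132812, 185.98611450195312), (252.3140869140625, 297.58349609375), 7.786160469055176))
side 0.078 0.09 (80, ((656.7783203125, 107.31648254394531), (284.89349365234375, 25.678802490234375), 34.01887512207031))
sc follower 72 [0.53881822 0.24744121 0.05994389] [0.01792973 0.01144503 0.0185057 ]
si follower 70 [0.52832596 0.24997953 0.05748201] [0.01826399 0.01781927 0.01362066]
```

```bash
cat >> h.py <<'E'
def go(p,yaw=None):
    "shift in tool axes now to reach TCP p; yaw = wanted angle of tool y axis (rad): turn about tool z"
    s=ctrl.get_state(); R=s["tool_rot"]; d=R.T@(np.array(p)-s["eef_pos"])
    out=d.round(4)
    tz=None
    if yaw is not None:
        a=np.arctan2(R[1,1],R[0,1]); w=(yaw-a+np.pi)%(2*np.pi)-np.pi; tz=-w
    print("t",round(s["time_s"],2),"eef",s["eef_pos"].round(4),"yaw_y deg",np.degrees(np.arctan2(R[1,1],R[0,1])).round(2),"open",round(s["opening"],4),"F",s["ft_force"].round(2))
    print("shift",out,"|",np.linalg.norm(d).round(3),"turn z",None if tz is None else round(tz,4), "tilt", (R[:,2]).round(4))
E
python3 - <<'E'
from h import *
c=imaging.capture("wrist"); s=ctrl.get_state()
o=-c["R"].T@c["t"]; print("cam in tool",s["tool_rot"].T@(o-s["eef_pos"]), s["tool_rot"].T@c["R"].T)
go([0.56,-0.263,0.25],np.radians(9.7))
E
```

```text
cam in tool [ 0.07785212  0.00025302 -0.14321414] [[ 2.26833907e-04 -9.51214026e-01 -3.08531725e-01]
 [ 9.99999720e-01 -4.38849034e-06  7.48734144e-04]
 [-7.13560408e-04 -3.08531809e-01  9.51213758e-01]]
t 0.4 eef [ 0.1852 -0.5706  0.2311] yaw_y deg -72.02 open 0.0856 F [0.48 0.31 0.31]
shift [ 0.4515 -0.1768 -0.0188] | 0.485 turn z -1.4262 tilt [-1.e-04  4.e-04 -1.e+00]
```

```bash
python3 -m creep '[[[0.085,0.49,-0.177,-0.019,0,0,-1.426],[0.085,0.49,-0.177,-0.019,0,0,-1.426],[0.085,0.49,-0.177,-0.019,0,0,-1.426],[0.085,0.49,-0.177,-0.019,0,0,-1.426],[0.085,0.49,-0.177,-0.019,0,0,-1.426]]]'; python3 - <<'E'
from h import *
go([0.60,-0.263,0.25],np.radians(9.7))
E
```

```text
time_s: 0.82
eef_pos: [0.3508, -0.4417, 0.2391]
tool_rot: [[0.586, 0.81, 0.0], [0.81, -0.586, -0.0], [0.0, 0.0, -1.0]]
ft_force: [0.4, -0.4, -0.2]
opening: 0.0851
t 0.82 eef [ 0.3508 -0.4417  0.2391] yaw_y deg -35.9 open 0.0851 F [ 0.36 -0.37 -0.16]
shift [ 0.2909  0.0972 -0.0109] | 0.307 turn z -0.7958 tilt [ 2.e-04 -1.e-04 -1.e+00]
```

```bash
python3 -m creep '[[[0.085,0.291,0.097,-0.011,0,0,-0.796],[0.085,0.291,0.097,-0.011,0,0,-0.796],[0.085,0.291,0.097,-0.011,0,0,-0.796],[0.085,0.291,0.097,-0.011,0,0,-0.796],[0.085,0.291,0.097,-0.011,0,0,-0.796]]]'; python3 - <<'E'
from h import *
go([0.60,-0.263,0.25],np.radians(9.7))
E
```

```text
time_s: 1.23
eef_pos: [0.5209, -0.321, 0.2466]
tool_rot: [[0.001, 1.0, 0.0], [1.0, -0.001, -0.0], [-0.0, 0.0, -1.0]]
ft_force: [0.1, -1.4, 0.3]
opening: 0.0851
t 1.23 eef [ 0.5209 -0.321   0.2466] yaw_y deg -0.04 open 0.0851 F [ 0.13 -1.43  0.25]
shift [ 0.058   0.079  -0.0034] | 0.098 turn z -0.1701 tilt [ 2.e-04 -2.e-04 -1.e+00]
```

```bash
python3 -m creep '[[[0.085,0.058,0.079,-0.003,0,0,-0.17],[0.085,0.058,0.079,-0.003,0,0,-0.17],[0.085,0.058,0.079,-0.003,0,0,-0.17],[0.085,0.058,0.079,-0.003,0,0,-0.17]]]'; python3 - <<'E'
from h import *
go([0.60,-0.263,0.25],np.radians(9.7))
c=imaging.capture("wrist"); cv2.imwrite("pics/w1.png",c["image"][:,:,::-1])
E
```

```text
time_s: 1.57
eef_pos: [0.6019, -0.2623, 0.2492]
tool_rot: [[-0.166, 0.986, 0.002], [0.986, 0.166, 0.001], [0.0, 0.002, -1.0]]
ft_force: [-0.8, -0.5, -0.5]
opening: 0.0849
t 1.57 eef [ 0.6019 -0.2623  0.2492] yaw_y deg 9.55 open 0.0849 F [-0.81 -0.49 -0.5 ]
shift [-0.0004 -0.002  -0.0008] | 0.002 turn z -0.0026 tilt [ 1.6e-03  6.0e-04 -1.0e+00]
```

View pics/w1.png

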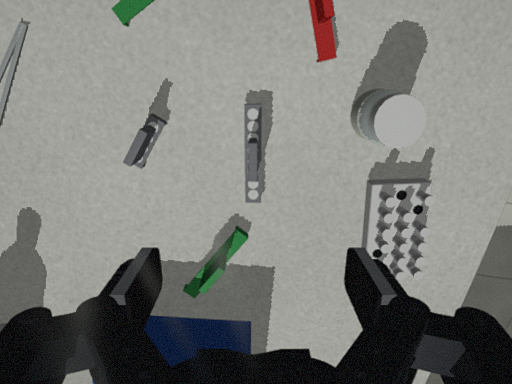

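The wrist view shows the full strip clearly, with its body from (253,103) to (253,202) and the rib around (253,155). The short strip is at (145,142), the jar at (400,120), and the green look-alike at (215,262).

```bash
python3 - <<'E'
from h import *
c=imaging.capture("wrist"); P=cloud(c)
big(c,215,85,295,215,5,"pics/w1b.png")
R=P[85:215,225:285]
q=R[(R[...,2]>0.04)&(R[...,2]<0.056)]; print("rib top",len(q),q.mean(0).round(4),cv2.minAreaRect((q[:,:2]*1000).astype(np.float32)))
q=R[(R[...,2]>0.009)&(R[...,2]<0.02)]; r=cv2.minAreaRect((q[:,:2]*1000).astype(np.float32)); print("body",len(q),r)
im=c["image"].astype(int); g=(im[...,1]-im[...,0]>40); q=P[g&(P[...,2]>0.005)]
q=q[q[:,1]<-0.28]; print("green",q.min(0),q.max(0))
E
```

```text
rib top 360 [ 0.6012 -0.2639  0.0503] ((601.3550415039062, -264.71649169921875), (8.888052940368652, 43.33921813964844), 9.464070320129395)
body 1272 ((601.3433227539062, -265.880615234375), (19.95037269592285, 119.61650085449219), 9.957071304321289)
green [ 0.54038518 -0.47580913  0.01177368] [ 0.61225315 -0.36539795  0.05273604]
```

View pics/w1b.png

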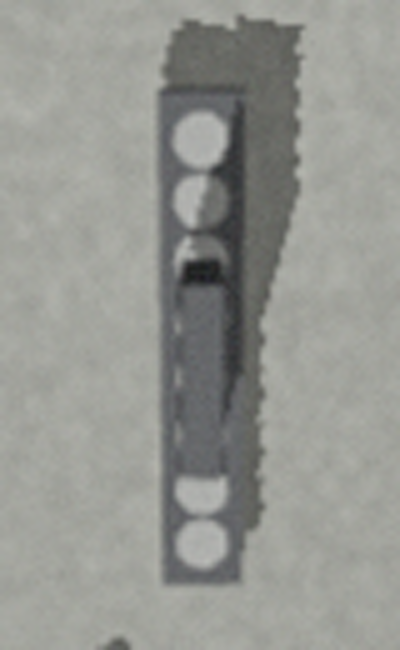

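```bash
python3 - <<'E'
from h import *
go([0.545,0.15,0.30],np.radians(2.5))
E
```

```text
t 1.67 eef [ 0.5986 -0.2648  0.249 ] yaw_y deg 9.39 open 0.0847 F [-0.61 -0.36 -0.97]
shift [ 0.418   0.0147 -0.051 ] | 0.421 turn z 0.1202 tilt [-1.2e-03 -2.0e-04 -1.0e+00]
```

```bash
python3 -m creep '[[[0.085,0.418,0.015,-0.051,0,0,0.12],[0.085,0.418,0.015,-0.051,0,0,0.12],[0.085,0.418,0.015,-0.051,0,0,0.12],[0.085,0.418,0.015,-0.051,0,0,0.12],[0.085,0.418,0.015,-0.051,0,0,0.12]]]'; python3 - <<'E'
from h import *
go([0.545,0.15,0.30],np.radians(2.5))
E
```

```text
time_s: 2.08
eef_pos: [0.5708, -0.0602, 0.2748]
tool_rot: [[-0.04, 0.999, -0.001], [0.999, 0.04, -0.0], [-0.0, -0.001, -1.0]]
ft_force: [0.8, 0.5, 0.6]
opening: 0.085
t 2.08 eef [ 0.5708 -0.0602  0.2748] yaw_y deg 2.26 open 0.085 F [0.84 0.46 0.59]
shift [ 0.211  -0.0175 -0.0253] | 0.213 turn z -0.0041 tilt [-7.e-04 -4.e-04 -1.e+00]
```

```bash
python3 -m creep '[[[0.085,0.211,-0.017,-0.025,0,0,0],[0.085,0.211,-0.017,-0.025,0,0,0],[0.085,0.211,-0.017,-0.025,0,0,0],[0.085,0.211,-0.017,-0.025,0,0,0],[0.085,0.211,-0.017,-0.025,0,0,0]]]'; python3 -m creep '[[[0.085,0,0,0,0,0,0],[0.085,0,0,0,0,0,0]]]'; python3 - <<'E'
from h import *
go([0.545,0.15,0.30],np.radians(2.5))
c=imaging.capture("wrist"); cv2.imwrite("pics/w2.png",c["image"][:,:,::-1])
np.savez("w2.npz",**c)
E
```

```text
time_s: 2.5
eef_pos: [0.546, 0.1451, 0.2994]
tool_rot: [[-0.04, 0.999, -0.0], [0.999, 0.04, -0.001], [-0.001, -0.0, -1.0]]
ft_force: [-0.1, 0.3, -0.7]
opening: 0.085
time_s: 2.67
eef_pos: [0.5464, 0.1457, 0.2994]
tool_rot: [[-0.045, 0.999, 0.0], [0.999, 0.045, -0.0], [-0.0, 0.0, -1.0]]
ft_force: [-0.3, -0.8, 0.5]
opening: 0.0851
t 2.67 eef [0.5464 0.1457 0.2994] yaw_y deg 2.56 open 0.0851 F [-0.33 -0.82  0.52]
shift [ 0.0044 -0.0012 -0.0006] | 0.005 turn z 0.0011 tilt [ 4.e-04 -4.e-04 -1.e+00]
```

View pics/w2.png

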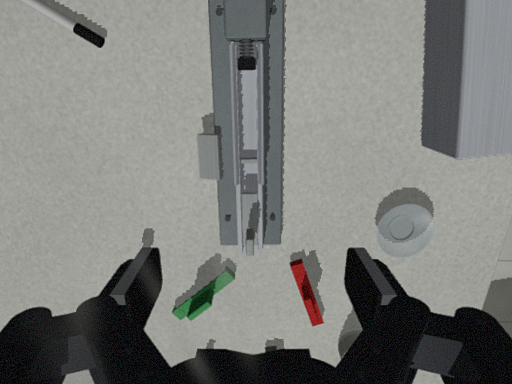

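The wrist view shows the whole magazine: housing at (246,18), follower at (247,63), end wall at about (249,160), rail front edge at about (249,192) and tab at about (250,238). Now for its pose.

```bash
python3 - <<'E'
from h import *
c=dict(np.load("w2.npz"))
big(c,205,25,290,150,5,"pics/w2a.png"); big(c,205,140,290,262,5,"pics/w2b.png")
P=cloud(c)
R=P[0:265,195:295].reshape(-1,3)
print(np.histogram(R[:,2],bins=np.arange(-0.004,0.092,0.004)))
# per-slice in y: find lip tops z 0.05..0.058
q=R[(R[:,2]>0.0505)&(R[:,2]<0.0575)&(abs(R[:,0]-0.545)<0.03)]
for y in np.arange(0.02,0.24,0.02):
    s=q[abs(q[:,1]-y)<0.006]
    if len(s): print(round(y,2),len(s),s[:,0].min().round(4),s[:,0].max().round(4),((s[:,0].min()+s[:,0].max())/2).round(4))
q=R[(R[:,2]>0.004)&(R[:,2]<0.02)]; print("plate",cv2.minAreaRect((q[:,:2]*1000).astype(np.float32)))
q=R[(R[:,2]>0.0805)]; print("tab",len(q),q.mean(0),cv2.minAreaRect((q[:,:2]*1000).astype(np.float32)))
q=R[(R[:,2]>0.0615)&(R[:,2]<0.067)&(R[:,1]>0.26)]; print("housing",q.min(0),q.max(0))
im=c["image"].max(2)[0:265,195:295].ravel(); q=R[(im<30)&(R[:,2]>0.057)&(R[:,2]<0.068)&(R[:,1]<0.27)]; print("follower",len(q),q.mean(0),cv2.minAreaRect((q[:,:2]*1000).astype(np.float32)),q.min(0),q.max(0))
E
```

```text
(array([1901, 6760,    9,    7,   67, 8085,  886,  430, 2530,  162,   79,
         94,  208, 1793, 1179,  136,  734, 1140,   11,   12,   12,   52,
         93]), array([-0.004,  0.   ,  0.004,  0.008,  0.012,  0.016,  0.02 ,  0.024,
        0.028,  0.032,  0.036,  0.04 ,  0.044,  0.048,  0.052,  0.056,
        0.06 ,  0.064,  0.068,  0.072,  0.076,  0.08 ,  0.084,  0.088]))
0.02 28 0.5323 0.557 0.5447
0.04 74 0.5357 0.5561 0.5459
0.06 73 0.535 0.5538 0.5444
0.08 78 0.533 0.5529 0.543
0.1 24 0.5235 0.5591 0.5413
0.12 74 0.5231 0.5584 0.5408
0.14 81 0.5213 0.5574 0.5393
0.16 79 0.5194 0.5563 0.5379
0.18 91 0.519 0.5552 0.5371
0.2 101 0.5173 0.5542 0.5357
0.22 97 0.5167 0.5531 0.5349
plate ((532.560302734375, 137.77911376953125), (125.9912109375, 367.4134521484375), 7.030423164367676)
tab 263 [0.54419899 0.11907902 0.24779984] ((542.8909912109375, 121.1461410522461), (8.811891555786133, 206.18136596679688), 2.3159680366516113)
housing [0.50774056 0.27039276 0.06153485] [0.55400611 0.30971517 0.06699065]
follower 131 [0.53355141 0.24518158 0.06247329] ((533.3495483398438, 245.68968200683594), (18.234277725219727, 11.75111198425293), 5.768375873565674) [0.5244361  0.23912659 0.05737779] [0.54256738 0.25211613 0.0642405 ]
```

View pics/w2a.png

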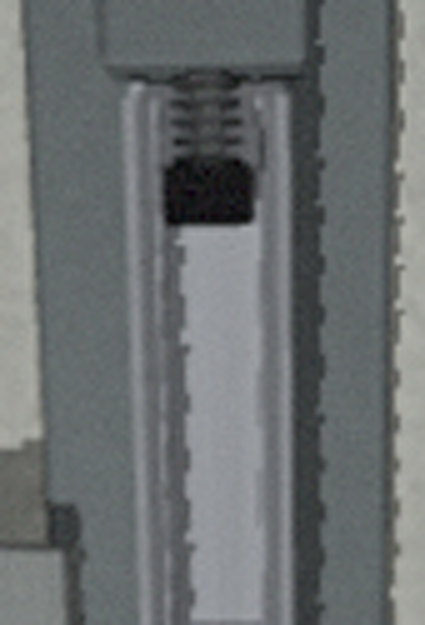

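View pics/w2b.png

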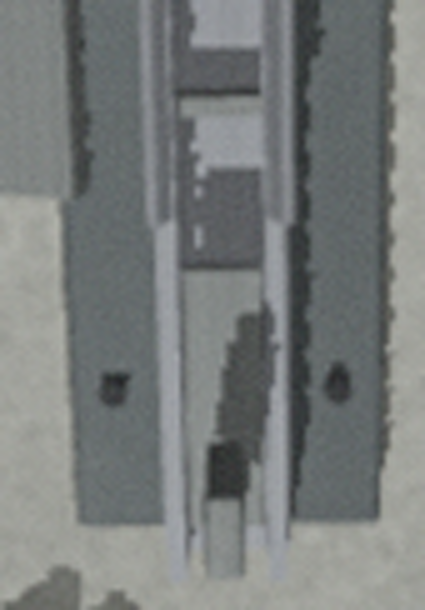

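```bash
python3 - <<'E'
from h import *
c=dict(np.load("w2.npz"))
def px(p,k,x0,y0): return np.array(p,float)/k-0.5+0.5/k+[x0,y0]
A=lambda p,z: plane(c,px(p,5,205,25),z)[:,:2].round(4)
B=lambda p,z: plane(c,px(p,5,205,140),z)[:,:2].round(4)
L=A([[125,90],[142,620]],.054);Rr=A([[291,90],[290,610]],.054); L2=B([[148,215]],.054);R2=B([[293,220]],.054)
print("lips",L.tolist(),Rr.tolist(),L2,R2)
print("walls",B([[160,235],[175,575]],.048).tolist(),B([[288,235],[284,575]],.048).tolist())
print("follower face",A([[165,225],[254,225]],.062).tolist())
print("endwall inner",B([[178,94],[262,94]],.040).tolist(),"endwall outer",B([[178,112],[262,112]],.040).tolist())
print("rail front",B([[180,268],[262,268]],.050).tolist())
print("tab top",B([[206,500],[243,500],[206,577],[243,577]],.084).tolist(),B([[206,500],[243,500],[206,577],[243,577]],.084).mean(0))
print("plate end",B([[80,522],[378,522]],.018).tolist())
P=cloud(c); print(P[140+115,205+75], P[235:258,240:262,2].max(1).round(3))
q=P[225:262,236:266].reshape(-1,3); q=q[(q[:,2]>0.078)&(q[:,2]<.09)]; print(len(q),q.mean(0),cv2.minAreaRect((q[:,:2]*1000).astype(np.float32)))
E
```

```text
lips [[0.5142, 0.2667], [0.5212, 0.147]] [[0.5512, 0.2684], [0.5572, 0.1511]] [[0.5239 0.1036]] [[0.5606 0.1039]]
walls [[0.5269, 0.0965], [0.5339, -0.0022]] [[0.5598, 0.098], [0.564, -0.0009]]
follower face [[0.5244, 0.2382], [0.5442, 0.2391]]
endwall inner [[0.53, 0.1319], [0.5515, 0.1329]] endwall outer [[0.5302, 0.1272], [0.5517, 0.1282]]
rail front [[0.5324, 0.0884], [0.5535, 0.0894]]
tab top [[0.5416, 0.0398], [0.5507, 0.0402], [0.5424, 0.0182], [0.5517, 0.0186]] [0.5466 0.0292]
plate end [[0.5048, -0.003], [0.5925, 0.0009]]
[ 0.59554256 -0.02686956  0.00147496] [0.076 0.08  0.081 0.084 0.085 0.085 0.086 0.086 0.086 0.086 0.085 0.085
 0.085 0.443 0.085 0.086 0.085 0.087 0.087 0.086 0.085 0.002 0.002]
150 [0.54649994 0.03130781 0.0840706 ] ((546.5328979492188, 30.498756408691406), (8.812406539916992, 24.73758888244629), 2.4440908432006836)
```

Magazine fit: seat about (0.537, 0.1915), axis yaw about 3.3°. Follower face and end wall are 106.5 mm apart against 108 nominal, the tab top reads 84 mm as specified, and the rail is open about 0.067. The strip is at (0.6013, -0.265), yaw 9.9°, measuring 119.6 x 20 mm. Going for the strip.

```bash
python3 - <<'E'
from h import *
go([0.6013,-0.265,0.13],np.radians(9.9))
E
```

```text
t 2.72 eef [0.5466 0.1443 0.2991] yaw_y deg 2.46 open 0.085 F [-0.03 -0.27  0.24]
shift [-0.4111  0.0371  0.1695] | 0.446 turn z -0.1298 tilt [-1.e-04 -1.e-03 -1.e+00]
```

```bash
python3 -m creep '[[[0.05,-0.411,0.037,0.05,0,0,-0.13],[0.05,-0.411,0.037,0.05,0,0,-0.13],[0.05,-0.411,0.037,0.05,0,0,-0.13],[0.05,-0.411,0.037,0.05,0,0,-0.13],[0.05,-0.411,0.037,0.05,0,0,-0.13]]]'; python3 - <<'E'
from h import *
go([0.6013,-0.265,0.13],np.radians(9.9))
E
```

```text
time_s: 3.13
eef_pos: [0.5731, -0.061, 0.2739]
tool_rot: [[-0.169, 0.986, -0.001], [0.986, 0.169, -0.001], [-0.001, -0.001, -1.0]]
ft_force: [0.3, -0.4, -0.3]
opening: 0.0502
t 3.13 eef [ 0.5731 -0.061   0.2739] yaw_y deg 9.73 open 0.0502 F [ 0.29 -0.43 -0.26]
shift [-0.2057 -0.0065  0.1441] | 0.251 turn z -0.003 tilt [-7.e-04 -7.e-04 -1.e+00]
```

```bash
python3 -m creep '[[[0.04,-0.206,-0.006,0.144,0,0,-0.003],[0.04,-0.206,-0.006,0.144,0,0,-0.003],[0.04,-0.206,-0.006,0.144,0,0,-0.003],[0.04,-0.206,-0.006,0.144,0,0,-0.003],[0.04,-0.206,-0.006,0.144,0,0,-0.003]]]';python3 - <<'E'
from h import *
go([0.6013,-0.265,0.13],np.radians(9.9))
E
```

```text
time_s: 3.55
eef_pos: [0.5966, -0.23, 0.1537]
tool_rot: [[-0.171, 0.985, -0.001], [0.985, 0.171, -0.0], [-0.0, -0.001, -1.0]]
ft_force: [0.2, -0.2, 0.8]
opening: 0.0402
t 3.55 eef [ 0.5966 -0.23    0.1537] yaw_y deg 9.86 open 0.0402 F [ 0.17 -0.23  0.78]
shift [-0.0352 -0.0014  0.0237] | 0.042 turn z -0.0007 tilt [-9.e-04 -4.e-04 -1.e+00]
```

```bash
python3 -m creep '[[[0.04,-0.035,-0.001,0.023,0,0,0],[0.04,-0.035,-0.001,0.023,0,0,0],[0.04,-0.035,-0.001,0.023,0,0,0]]]';python3 - <<'E'
from h import *
c=imaging.capture("wrist"); cv2.imwrite("pics/w3.png",c["image"][:,:,::-1]); P=cloud(c)
R=P[60:384,180:330].reshape(-1,3); q=R[(R[:,2]>0.044)&(R[:,2]<0.056)]; print(len(q),q.mean(0),cv2.minAreaRect((q[:,:2]*1000).astype(np.float32)))
for _ in range(3): go([0.6013,-0.265,0.028],np.radians(9.9))
E
```

```text
time_s: 3.8
eef_pos: [0.6009, -0.2639, 0.1296]
tool_rot: [[-0.169, 0.986, -0.004], [0.986, 0.169, 0.002], [0.002, -0.004, -1.0]]
ft_force: [0.1, 0.2, 0.3]
opening: 0.0401
916 [ 0.59796154 -0.28886973  0.0501241 ] ((595.2213745117188, -327.3250732421875), (168.62950134277344, 19.85123062133789), 84.45738220214844)
t 3.85 eef [ 0.6017 -0.2624  0.131 ] yaw_y deg 9.82 open 0.0402 F [ 0.78 -0.53  0.35]
shift [-0.0027 -0.0006  0.103 ] | 0.103 turn z -0.0013 tilt [-0.0024  0.0013 -1.    ]
t 3.85 eef [ 0.6017 -0.2624  0.131 ] yaw_y deg 9.82 open 0.0402 F [ 0.78 -0.53  0.35]
shift [-0.0027 -0.0006  0.103 ] | 0.103 turn z -0.0013 tilt [-0.0024  0.0013 -1.    ]
t 3.85 eef [ 0.6017 -0.2624  0.131 ] yaw_y deg 9.82 open 0.0402 F [ 0.78 -0.53  0.35]
shift [-0.0027 -0.0006  0.103 ] | 0.103 turn z -0.0013 tilt [-0.0024  0.0013 -1.    ]
```

View pics/w3.png

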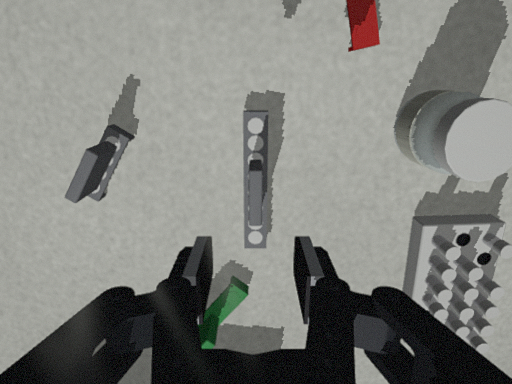

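The rib at (256,192) lies on the jaw centre line (fingers at 200 and 306). Descending.

```bash
python3 -m creep '[[[0.04,-0.002,0,0.035,0,0,0],[0.04,-0.002,0,0.07,0,0,0],[0.04,-0.002,0,0.09,0,0,0],[0.04,-0.002,0,0.1,0,0,0],[0.04,-0.002,0,0.1015,0,0,0]]]';python3 - <<'E'
from h import *
go([0.6013,-0.265,0.028],np.radians(9.9))
c=imaging.capture("wrist"); cv2.imwrite("pics/w4.png",c["image"][:,:,::-1])
E
```

```text
time_s: 4.27
eef_pos: [0.6026, -0.2609, 0.0294]
tool_rot: [[-0.175, 0.985, -0.003], [0.985, 0.175, 0.002], [0.002, -0.002, -1.0]]
ft_force: [0.4, -0.1, 0.1]
opening: 0.0402
t 4.27 eef [ 0.6026 -0.2609  0.0294] yaw_y deg 10.09 open 0.0402 F [ 0.36 -0.1   0.08]
shift [-0.0038 -0.002   0.0014] | 0.005 turn z 0.0034 tilt [-0.0026  0.0016 -1.    ]
```

View pics/w4.png

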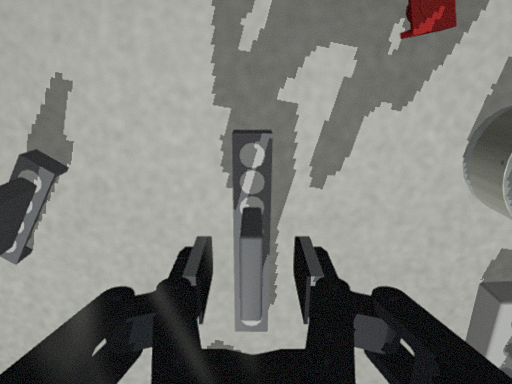

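The rib lies between the pads at (252,265). I'll shift 4 mm along the rib and close.

```bash
python3 -m creep '[[[0.04,-0.0035,-0.001,0.001,0,0,0],[0.02,-0.0035,-0.001,0.001,0,0,0],[0.0,-0.0035,-0.001,0.001,0,0,0],[0.0,-0.0035,-0.001,0.001,0,0,0],[0.0,-0.0035,-0.001,0.001,0,0,0]]]';python3 -m creep '[[[0.0,0,0,0,0,0,0],[0.0,0,0,0,0,0,0],[0.0,0,0,0,0,0,0]]]'
```

```text
time_s: 4.73
eef_pos: [0.6046, -0.2662, 0.0309]
tool_rot: [[-0.175, 0.985, 0.002], [0.985, 0.175, -0.001], [-0.001, 0.002, -1.0]]
ft_force: [-0.7, 0.1, 6.6]
opening: 0.0083
time_s: 4.98
eef_pos: [0.6046, -0.2662, 0.0309]
tool_rot: [[-0.175, 0.985, 0.002], [0.985, 0.175, -0.001], [-0.001, 0.002, -1.0]]
ft_force: [-1.0, 0.1, 6.4]
opening: 0.0085
```

```bash
python3 -m creep '[[[0.0,0,0,-0.005,0,0,0],[0.0,0,0,-0.015,0,0,0],[0.0,0,0,-0.035,0,0,0],[0.0,0,0,-0.07,0,0,0],[0.0,0,0,-0.11,0,0,0]]]';python3 - <<'E'
from h import *
c=imaging.capture("wrist"); cv2.imwrite("pics/w5.png",c["image"][:,:,::-1])
go([0.538,0.17,0.16],np.radians(3.3))
P=cloud(c); st=ctrl.get_state()
R=P[60:384,200:300].reshape(-1,3); 
q=(R-st["eef_pos"])@st["tool_rot"]  # tool coords
np.savez("w5.npz",q=q,**c)
m=(abs(q[:,1])<0.03)&(q[:,2]>-0.03)&(q[:,2]<0.06)&(abs(q[:,0])<0.08)
print(m.sum(), np.histogram(q[m,2],bins=np.arange(-0.03,0.06,0.005)))
E
```

```text
time_s: 5.4
eef_pos: [0.6019, -0.2645, 0.1391]
tool_rot: [[-0.175, 0.985, -0.004], [0.985, 0.175, 0.003], [0.003, -0.004, -1.0]]
ft_force: [1.7, -0.0, 0.1]
opening: 0.0088
t 5.45 eef [ 0.6072 -0.2673  0.1493] yaw_y deg 10.1 open 0.0087 F [ 2.73 -1.5   4.42]
shift [ 0.4426  0.0086 -0.0134] | 0.443 turn z 0.1187 tilt [ 0.0087 -0.0048 -1.    ]
8957 (array([ 682,  392,  444,  782, 1831,  356,  280,  110,   71,   67,  355,
       3510,   42,   35,    0,    0,    0]), array([-3.0000000e-02, -2.5000000e-02, -2.0000000e-02, -1.5000000e-02,
       -1.0000000e-02, -5.0000000e-03,  6.9388939e-18,  5.0000000e-03,
        1.0000000e-02,  1.5000000e-02,  2.0000000e-02,  2.5000000e-02,
        3.0000000e-02,  3.5000000e-02,  4.0000000e-02,  4.5000000e-02,
        5.0000000e-02,  5.5000000e-02]))
```

View pics/w5.png

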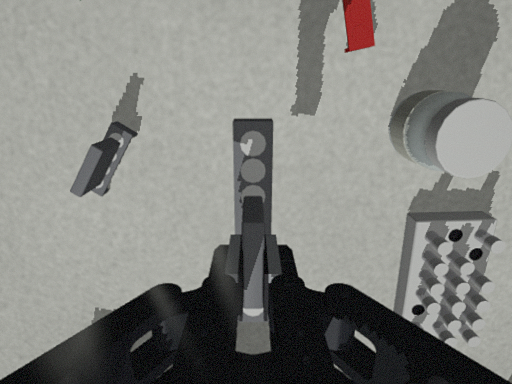

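The strip is held straight in the jaws, its body running from (253,120) downward. After settling I'll measure where it sits in the tool frame.

```bash
cat >> h.py <<'E'
M=np.array([[0,-0.951214,-0.3085318],[1,0,0],[0,-0.3085318,0.951214]]); PC=np.array([0.07785,0.00025,-0.14321])
def toolpose(c):
    Rt=c["R"].T@M.T; o=-c["R"].T@c["t"]; return Rt,o-Rt@PC
def held(c):
    Rt,p=toolpose(c); q=((cloud(c)-p)@Rt); m=(abs(q[...,1])<0.02)&(q[...,2]>0.003)&(q[...,2]<0.028)&(q[...,0]>0.015)&(q[...,0]<0.09)
    b=q[m]; ok=b[:,0]>0.03; A=np.c_[b[ok,0],np.ones(ok.sum())]; s,i=np.linalg.lstsq(A,b[ok,2],rcond=None)[0]
    r=cv2.minAreaRect((b[:,:2]*1000).astype(np.float32))
    print("held: n",len(b),"x range",np.percentile(b[:,0],[1,99]).round(4),"y",np.percentile(b[:,1],[2,98]).round(4),"ymean",b[:,1].mean().round(4),"ztop@x=0",round(i,4),"@.06",round(i+.06*s,4),"pitch deg",np.degrees(s).round(2),"yaw rect",r)
E
python3 -m creep '[[[0.0,0,0,0,0,0,0],[0.0,0,0,0,0,0,0],[0.0,0,0,0,0,0,0]]]'
python3 - <<'E'
from h import *
c=imaging.capture("wrist"); s=ctrl.get_state(); print(toolpose(c)[1].round(4)); held(c); go([0.538,0.17,0.16],np.radians(3.3))
E
```

```text
time_s: 5.7
eef_pos: [0.6028, -0.265, 0.1388]
tool_rot: [[-0.175, 0.985, -0.002], [0.985, 0.175, 0.001], [0.001, -0.001, -1.0]]
ft_force: [0.7, 0.4, -0.6]
opening: 0.0084
[ 0.6012 -0.2645  0.1389]
held: n 3404 x range [0.016  0.0604] y [-0.0096  0.0096] ymean 0.0 ztop@x=0 0.0144 @.06 0.0172 pitch deg 2.62 yaw rect ((37.78465270996094, 0.015779495239257812), (20.05777931213379, 45.54399108886719), 89.91337585449219)
t 5.75 eef [ 0.6025 -0.2649  0.1381] yaw_y deg 10.08 open 0.0088 F [-1.22  0.6  -0.21]
shift [ 0.4395  0.0126 -0.021 ] | 0.44 turn z 0.1184 tilt [-0.0027  0.0016 -1.    ]
```

```bash
python3 - <<'E'
from h import *
c=imaging.capture("wrist"); Rt,p=toolpose(c); P=cloud(c); print(p.round(4), Rt[:,2].round(4))
q=P.reshape(-1,3); m=(abs(q[:,2])<0.006); A=np.c_[q[m,:2],np.ones(m.sum())]; print("bench plane",np.linalg.lstsq(A,q[m,2],rcond=None)[0])
held(c)
s=imaging.capture("side"); cv2.imwrite("pics/side5.png",s["image"][:,:,::-1]); big(s,*np.r_[np.clip(proj(s,[0.602,-0.265,0.125])[0].astype(int)-[60,45],0,999),np.clip(proj(s,[0.602,-0.265,0.125])[0].astype(int)+[60,45],0,999)],6,"pics/side5b.png")
print(proj(s,[0.602,-0.265,0.125]))
E
```

```text
[ 0.6009 -0.2644  0.1383] [-1.7e-03  4.0e-04 -1.0e+00]
bench plane [ 8.66131937e-04 -5.76374373e-04  5.48603069e-05]
held: n 3395 x range [0.0163 0.0603] y [-0.0096  0.0096] ymean -0.0 ztop@x=0 0.0143 @.06 0.0172 pitch deg 2.69 yaw rect ((37.80617141723633, 0.007671356201171875), (20.090728759765625, 45.35109329223633), 89.8536148071289)
[[286.00800106 136.4389195 ]]
```

View pics/side5b.png

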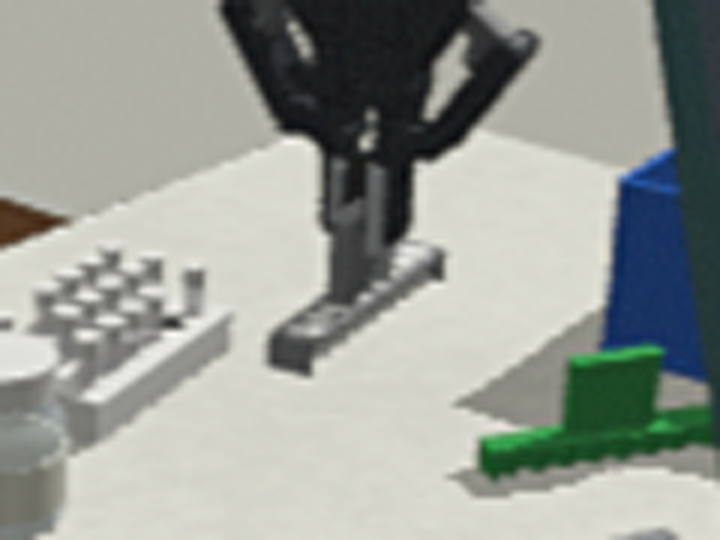

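The bench plane is level, so the strip is held about 2.7° nose down. I'll take that out with a +0.047 rad turn about tool y and go to a hover behind the channel seat.

```bash
cat >> h.py <<'E'
SEAT=np.array([0.5372,0.1915]); A0=np.radians(3.3)
def maggo(s,under,lat=0.0,th=0.047,fwd=0.0015,dn=0.0285):
    "turn+shift to put the held strip's centre at magazine y=s, underside height, yaw along magazine"
    from scipy.spatial.transform import Rotation as Ro
    st=ctrl.get_state(); u=np.array([-np.sin(A0),np.cos(A0)]); v=np.array([np.cos(A0),np.sin(A0)])
    xy=SEAT+u*(s-fwd)+v*lat; p=np.r_[xy,under+dn]
    x0=np.r_[u,0]; y0=np.r_[v,0]; z0=np.array([0,0,-1.]); L=np.c_[x0,y0,z0]
    T=L@Ro.from_rotvec([0,th,0]).as_matrix()
    R=st["tool_rot"]; print("t",round(st["time_s"],2),"eef",st["eef_pos"].round(4),"target",p.round(4),"F",st["ft_force"].round(1),"open",round(st["opening"],4))
    F=st["ft_force"]; print("F mag lat/along/up",(F[:2]@v).round(2),(F[:2]@u).round(2),F[2].round(2))
    print("shift",(R.T@(p-st["eef_pos"])).round(4),"turn",Ro.from_matrix(R.T@T).as_rotvec().round(4))
E
python3 - <<'E'
from h import *
maggo(-0.018,0.115)
E
```

```text
t 5.85 eef [ 0.6026 -0.2649  0.1378] target [0.5383 0.172  0.1435] F [ 0.4  0.4 -1.3] open 0.0084
F mag lat/along/up 0.37 0.35 -1.31
shift [ 0.4415  0.0132 -0.0048] turn [-0.0055  0.0449  0.1183]
```

```bash
python3 -m creep '[[[0.0,0.03,0.001,-0.01,0,0.01,0.02],[0.0,0.065,0.002,-0.012,0,0.02,0.04],[0.0,0.1,0.003,-0.012,0,0.03,0.06],[0.0,0.14,0.004,-0.012,0,0.045,0.08],[0.0,0.175,0.006,-0.012,0,0.045,0.118]]]'; python3 - <<'E'
from h import *
maggo(-0.018,0.115)
E
```

```text
time_s: 6.27
eef_pos: [0.5776, -0.0905, 0.1503]
tool_rot: [[-0.056, 0.998, -0.008], [0.997, 0.056, 0.046], [0.047, -0.005, -0.999]]
ft_force: [1.3, 0.2, -1.0]
opening: 0.009
t 6.27 eef [ 0.5776 -0.0905  0.1503] target [0.5383 0.172  0.1435] F [ 1.3  0.2 -1. ] open 0.009
F mag lat/along/up 1.33 0.12 -0.98
shift [ 0.2638 -0.0245  0.0193] turn [-0.0051  0.0002 -0.0017]
```

```bash
python3 -m creep '[[[0.0,0.035,-0.003,0.003,0,0,0],[0.0,0.075,-0.007,0.006,0,0,0],[0.0,0.115,-0.011,0.01,0,0,0],[0.0,0.155,-0.015,0.012,0,0,0],[0.0,0.195,-0.018,0.014,0,0,0]]]'; python3 -m creep '[[[0.0,0.03,-0.003,0.002,0,0,0],[0.0,0.05,-0.005,0.003,0,0,0],[0.0,0.06,-0.006,0.004,0,0,0],[0.0,0.066,-0.006,0.005,0,0,0],[0.0,0.066,-0.006,0.005,0,0,0]]]'; python3 -m creep '[[[0.0,0,0,0,0,0,0],[0,0,0,0,0,0,0]]]'; python3 - <<'E'
from h import *
maggo(-0.018,0.115)
c=imaging.capture("wrist"); cv2.imwrite("pics/w6.png",c["image"][:,:,::-1]); np.savez("w6.npz",**c)
held(c); print(toolpose(c)[1].round(4),toolpose(c)[0].round(4))
maggo(-0.018,0.115)
E
```

```text
time_s: 6.68
eef_pos: [0.5481, 0.1035, 0.1452]
tool_rot: [[-0.057, 0.998, -0.008], [0.997, 0.058, 0.045], [0.045, -0.005, -0.999]]
ft_force: [0.3, -0.7, -1.1]
opening: 0.0089
time_s: 7.1
eef_pos: [0.5396, 0.1679, 0.1437]
tool_rot: [[-0.059, 0.998, -0.006], [0.997, 0.059, 0.044], [0.045, -0.004, -0.999]]
ft_force: [-0.8, 0.6, -1.0]
opening: 0.0083
time_s: 7.27
eef_pos: [0.5402, 0.1662, 0.1441]
tool_rot: [[-0.057, 0.998, -0.005], [0.997, 0.057, 0.044], [0.044, -0.003, -0.999]]
ft_force: [-0.3, 0.1, -1.4]
opening: 0.0087
t 7.27 eef [0.5402 0.1662 0.1441] target [0.5383 0.172  0.1435] F [-0.3  0.1 -1.4] open 0.0087
F mag lat/along/up -0.28 0.07 -1.41
shift [ 0.0059 -0.0015  0.0009] turn [-0.0029  0.0025 -0.0009]
held: n 3394 x range [0.0162 0.0603] y [-0.0096  0.0097] ymean 0.0 ztop@x=0 0.0142 @.06 0.0172 pitch deg 2.79 yaw rect ((37.76198196411133, 0.0019712448120117188), (20.081403732299805, 45.389427185058594), 89.98536682128906)
[0.5388 0.1668 0.1444] [[-0.0569  0.9984 -0.0046]
 [ 0.9974  0.0571  0.043 ]
 [ 0.0432 -0.0021 -0.9991]]
t 7.32 eef [0.5403 0.1662 0.1443] target [0.5383 0.172  0.1435] F [-0.1  1.2 -1.1] open 0.0087
F mag lat/along/up -0.03 1.24 -1.07
shift [ 0.0059 -0.0016  0.001 ] turn [-0.0027  0.0024 -0.0012]
```

View pics/w6.png

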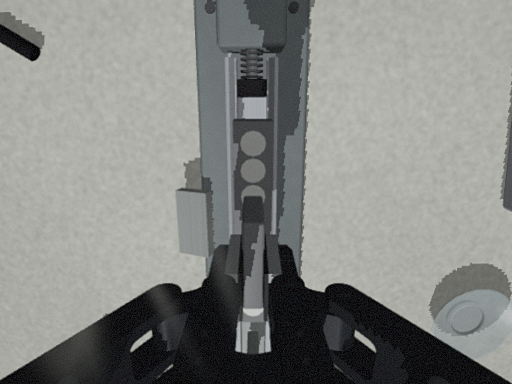

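The wrist view shows the strip at (253,120) downward and lined up with the channel, and the follower face at about (252,96). I'll measure the channel relative to the strip in this same picture, so calibration error cancels.

```bash
python3 - <<'E'
from h import *
c=dict(np.load("w6.npz")); big(c,190,30,320,130,6,"pics/w6b.png")
w2=dict(np.load("w2.npz")); print("w2 tool",toolpose(w2)[1])
Rt,p=toolpose(c); P=cloud(c)
for y0 in(0.232,0.24,0.25,0.258):
    m=(abs(P[...,1]-y0)<0.004)&(P[...,2]>0.0505)&(P[...,2]<0.0575)&(abs(P[...,0]-0.536)<0.03)
    x=P[m][:,0]; print(y0,m.sum(),x.min().round(4),x.max().round(4),((x.min()+x.max())/2).round(4))
m=(c["image"].max(2)<30)&(P[...,2]>0.056)&(P[...,2]<0.067)&(P[...,1]>0.22)&(P[...,1]<0.27); q=P[m]; print("foll",len(q),q.mean(0).round(4),q.min(0).round(4),q.max(0).round(4))
E
```

```text
w2 tool [0.54493131 0.14624566 0.29957943]
0.232 184 0.5158 0.5525 0.5341
0.24 188 0.5148 0.5522 0.5335
0.25 230 0.5143 0.5515 0.5329
0.258 340 0.5141 0.5508 0.5325
foll 219 [0.5339 0.2454 0.0627] [0.5241 0.2397 0.0562] [0.5433 0.2565 0.0645]
```

View pics/w6b.png

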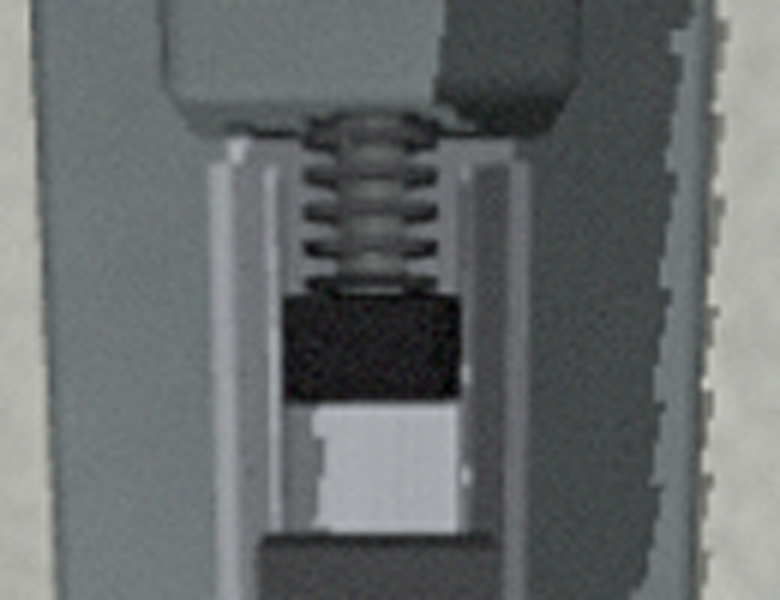

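```bash
cat >> h.py <<'E'
SEAT=np.array([0.5369,0.1915])
def camgo(s,under,lat=0.0,th=0.047,fwd=0.0015,dn=0.0285,hold=True,c=None):
    from scipy.spatial.transform import Rotation as Ro
    c=c or imaging.capture("wrist"); R,e=toolpose(c); st=ctrl.get_state()
    u=np.array([-np.sin(A0),np.cos(A0)]); v=np.array([np.cos(A0),np.sin(A0)])
    p=np.r_[SEAT+u*(s-fwd)+v*lat,under+dn]
    L=np.c_[np.r_[u,0],np.r_[v,0],[0,0,-1.]]; T=L@Ro.from_rotvec([0,th,0]).as_matrix()
    F=st["ft_force"]; d=e[:2]-SEAT
    print("t",round(st["time_s"],2),"camTCP",e.round(4),"eef",st["eef_pos"].round(4),"| mag y of strip",(d@u+fwd).round(4),"lat",(d@v).round(4),"under",(e[2]-dn).round(4))
    print("F lat/along/up",(F[:2]@v).round(2),(F[:2]@u).round(2),F[2].round(2),"open",round(st["opening"],4))
    print("shift",(R.T@(p-e)).round(4),"turn",Ro.from_matrix(R.T@T).as_rotvec().round(4))
    return c
E
python3 - <<'E'
from h import *
camgo(-0.017,0.058)
E
```

```text
t 7.37 camTCP [0.5388 0.1668 0.1444] eef [0.5402 0.1663 0.1443] | mag y of strip -0.0233 lat 0.0005 under 0.1159
F lat/along/up 0.43 -0.14 -0.49 open 0.0085
shift [ 0.0038 -0.0004  0.0582] turn [-0.0019  0.0037 -0.0009]
```

```bash
python3 -m creep '[[[0.0,0.001,0,0.015,0,0.002,0],[0.0,0.002,0,0.032,-0.002,0.003,0],[0.0,0.003,0,0.047,-0.002,0.003,0],[0.0,0.004,0,0.055,-0.002,0.003,0],[0.0,0.004,-0.0005,0.058,-0.002,0.003,0]]]'; python3 -m creep '[[[0.0,0,0,0,0,0,0],[0,0,0,0,0,0,0]]]'; python3 - <<'E'
from h import *
c=camgo(-0.017,0.042); cv2.imwrite("pics/w7.png",c["image"][:,:,::-1]); held(c)
s=imaging.capture("side"); big(s,80,130,250,260,4,"pics/s7.png")
E
```

```text
time_s: 7.78
eef_pos: [0.5382, 0.1734, 0.0853]
tool_rot: [[-0.057, 0.998, -0.006], [0.997, 0.057, 0.047], [0.048, -0.003, -0.999]]
ft_force: [0.5, 0.4, -0.6]
opening: 0.0085
time_s: 7.95
eef_pos: [0.5393, 0.1738, 0.087]
tool_rot: [[-0.057, 0.998, -0.003], [0.997, 0.058, 0.048], [0.048, -0.0, -0.999]]
ft_force: [-0.5, -0.0, -0.4]
opening: 0.0089
t 8.0 camTCP [0.5378 0.1744 0.0873] eef [0.5395 0.1739 0.0873] | mag y of strip -0.0156 lat -0.0 under 0.0588
F lat/along/up -0.05 -0.01 -0.39 open 0.0086
shift [-0.0021  0.      0.0167] turn [0.0007 0.0003 0.0003]
held: n 3937 x range [0.0164 0.0744] y [-0.0096  0.0096] ymean -0.0 ztop@x=0 0.0046 @.06 0.0211 pitch deg 15.7 yaw rect ((45.52622985839844, -0.027449607849121094), (20.399272918701172, 60.8529167175293), 89.24369812011719)
```

View pics/w7.png

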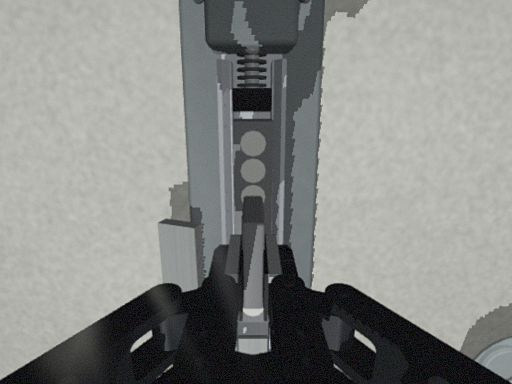

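View pics/s7.png

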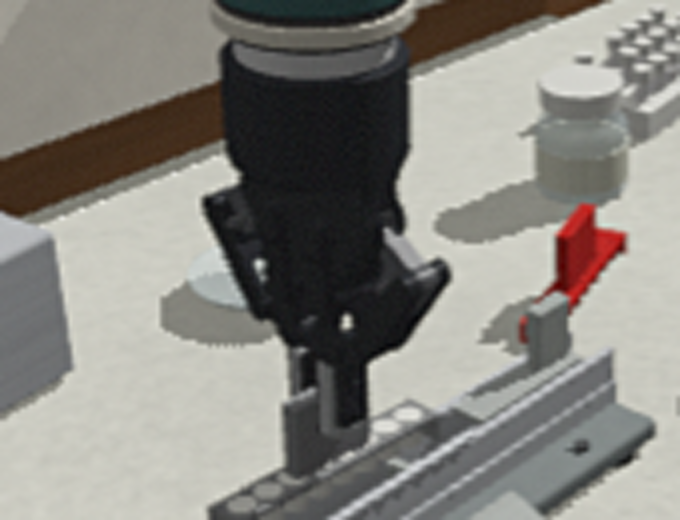

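The strip (columns 233–273) is centred between the lips (218–286). The follower face at row 112 is still clear of the strip end at row 120. Lowering between the walls.

```bash
python3 -m creep '[[[0.0,-0.001,0,0.004,0,0,0],[0.0,-0.0015,0,0.008,0,0,0],[0.0,-0.002,0,0.012,0,0,0],[0.0,-0.002,0,0.0155,0,0,0],[0.0,-0.002,0,0.0155,0,0,0]]]'; python3 - <<'E'
from h import *
c=camgo(-0.014,0.042); cv2.imwrite("pics/w8.png",c["image"][:,:,::-1])
E
```

```text
time_s: 8.47
eef_pos: [0.5392, 0.1737, 0.0717]
tool_rot: [[-0.057, 0.998, -0.003], [0.997, 0.057, 0.049], [0.049, 0.0, -0.999]]
ft_force: [-3.2, 3.1, 11.2]
opening: 0.0084
t 8.52 camTCP [0.5378 0.1743 0.072 ] eef [0.5392 0.1737 0.0718] | mag y of strip -0.0157 lat -0.0001 under 0.0435
F lat/along/up -1.83 2.77 9.64 open 0.0084
shift [0.0016 0.0001 0.0015] turn [ 0.001  -0.0012  0.0001]
```

View pics/w8.png

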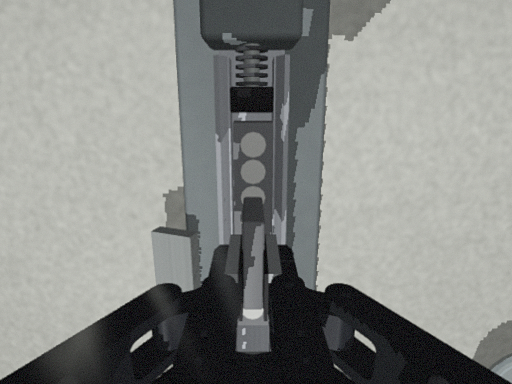

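```bash
python3 - <<'E'
from h import *
s=ctrl.get_state(); print(s["wrist_torque"].round(3),s["ft_force"].round(2))
w=imaging.capture("scene"); big(w,265,180,425,300,5,"pics/sc8.png")
s=imaging.capture("side"); big(s,80,170,250,300,4,"pics/s8.png")
E
```

```text
[ 0.192  0.436 -0.055] [-1.98  2.66  9.64]
```

View pics/s8.png

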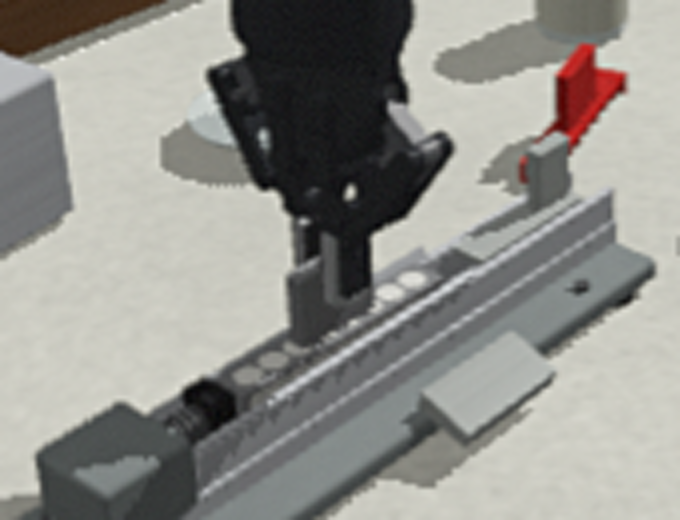

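View pics/sc8.png

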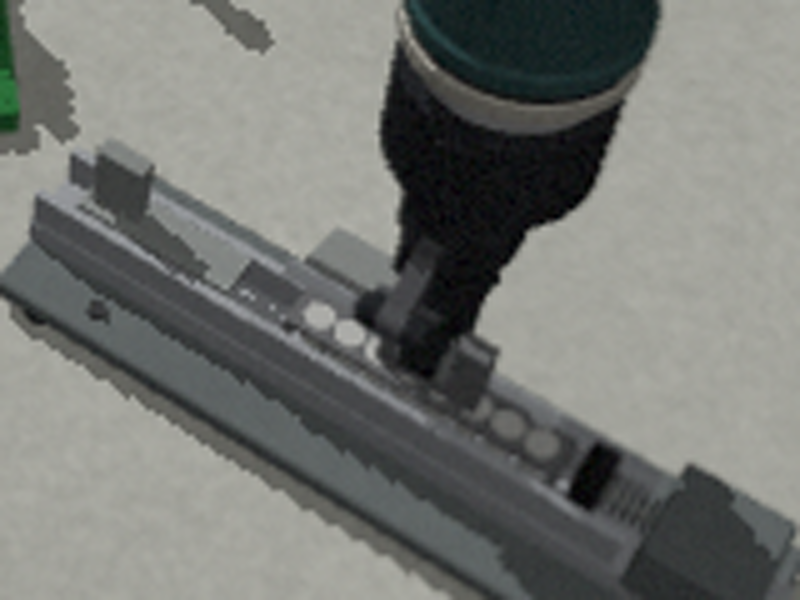

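The strip is down between the walls with its tail resting on the end wall (10 N up, moment consistent with contact near the tail). I'll ease up 1.5 mm and check.

```bash
python3 -m creep '[[[0.0,0.0,0,-0.0008,0,0,0],[0.0,0.0,0,-0.0015,0,0,0],[0.0,0.0,0,-0.0015,0,0,0]]]'; python3 - <<'E'
from h import *
c=camgo(0.002,0.0435); held(c);print(ctrl.get_state()["wrist_torque"].round(3))
E
```

```text
time_s: 8.87
eef_pos: [0.5388, 0.1727, 0.0723]
tool_rot: [[-0.058, 0.998, -0.004], [0.997, 0.058, 0.048], [0.048, -0.001, -0.999]]
ft_force: [0.3, -0.4, -1.1]
opening: 0.0088
t 8.92 camTCP [0.5374 0.1732 0.0726] eef [0.5387 0.1726 0.0722] | mag y of strip -0.0168 lat -0.0006 under 0.0441
F lat/along/up 0.42 0.16 -0.42 open 0.0086
shift [0.0187 0.0006 0.0014] turn [-0.      0.0004  0.0008]
held: n 9455 x range [0.0162 0.089 ] y [-0.0178  0.0178] ymean 0.0 ztop@x=0 0.0175 @.06 0.0195 pitch deg 1.97 yaw rect ((52.512664794921875, -0.017271041870117188), (37.202392578125, 74.9674301147461), 89.92181396484375)
[-0.034 -0.014  0.016]
```

```bash
python3 -m creep '[[[0.0,0.002,0.0003,0,0,0,0],[0.0,0.004,0.0005,0.0002,0,0,0],[0.0,0.006,0.0005,0.0003,0,0,0],[0.0,0.008,0.0005,0.0004,0,0,0],[0.0,0.009,0.0005,0.0004,0,0,0]]]'; python3 - <<'E'
from h import *
c=camgo(0.002,0.0435);print(ctrl.get_state()["wrist_torque"].round(3)); cv2.imwrite("pics/w9.png",c["image"][:,:,::-1])
E
```

```text
time_s: 9.33
eef_pos: [0.5389, 0.1814, 0.0724]
tool_rot: [[-0.058, 0.998, -0.003], [0.997, 0.059, 0.047], [0.047, -0.001, -0.999]]
ft_force: [-0.5, -5.5, -0.7]
opening: 0.0088
t 9.38 camTCP [0.5375 0.1819 0.0727] eef [0.5389 0.1815 0.0725] | mag y of strip -0.0081 lat 0.0 under 0.0442
F lat/along/up 0.94 -4.56 -0.37 open 0.0083
shift [ 0.01   -0.      0.0011] turn [0.0001 0.0014 0.0012]
[-0.885 -0.114 -0.047]
```

View pics/w9.png

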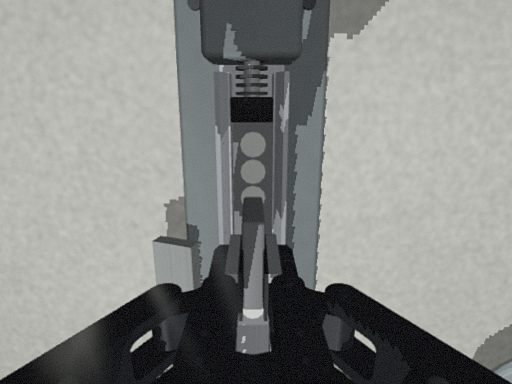

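The follower is engaged: 5 N fits about 4 mm of compression and the computed y of -8 mm. Pressing on 10.5 mm.

```bash
python3 -m creep '[[[0.0,0.0025,0,0.0001,0,0,0],[0.0,0.005,0,0.0003,0,0,0],[0.0,0.0075,0,0.0004,0,0,0],[0.0,0.0095,0,0.0005,0,0,0],[0.0,0.0105,0,0.0005,0,0,0]]]'; python3 - <<'E'
from h import *
c=camgo(0.002,0.03);print(ctrl.get_state()["wrist_torque"].round(3)); cv2.imwrite("pics/w10.png",c["image"][:,:,::-1]);held(c)
E
```

```text
time_s: 9.8
eef_pos: [0.5384, 0.191, 0.0726]
tool_rot: [[-0.059, 0.998, -0.003], [0.997, 0.059, 0.045], [0.046, -0.001, -0.999]]
ft_force: [0.7, -9.5, 1.1]
opening: 0.0089
t 9.85 camTCP [0.5369 0.1915 0.0728] eef [0.5384 0.191  0.0726] | mag y of strip 0.0015 lat 0.0 under 0.0443
F lat/along/up 0.46 -9.86 0.97 open 0.0085
shift [-0.0002 -0.      0.0143] turn [0.0001 0.0027 0.0017]
[-1.686 -0.1    0.041]
held: n 10297 x range [0.0162 0.0896] y [-0.0185  0.0176] ymean -0.0003 ztop@x=0 0.0253 @.06 0.0175 pitch deg -7.43 yaw rect ((52.50094985961914, -0.003459930419921875), (39.98473358154297, 74.9957046508789), 89.99697875976562)
```

View pics/w10.png

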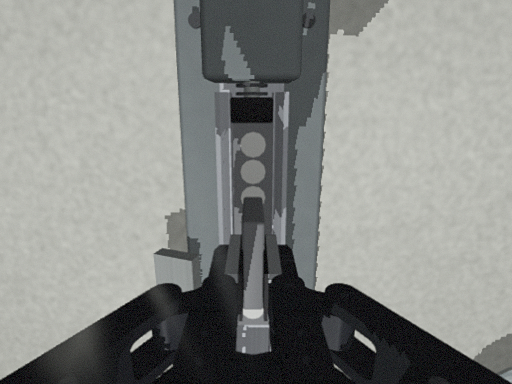

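Force is 9.7 N, which means about 13.4 mm of compression and the tail about 1.4 mm past the edge. I'll add 1 mm and start lowering while watching the force.

```bash
python3 -m creep '[[[0.0,0.001,0,0,0,0.001,0],[0.0,0.001,0,0.001,0,0.002,0],[0.0,0.0009,0,0.003,0,0.002,0],[0.0,0.0008,0,0.005,0,0.002,0],[0.0,0.0008,0,0.0055,0,0.002,0]]]'; python3 - <<'E'
from h import *
c=camgo(0.002,0.03);print(ctrl.get_state()["wrist_torque"].round(3)); 
s=imaging.capture("side"); big(s,80,170,250,300,4,"pics/s11.png")
E
```

```text
time_s: 10.27
eef_pos: [0.5385, 0.1918, 0.0671]
tool_rot: [[-0.059, 0.998, -0.003], [0.997, 0.059, 0.048], [0.048, -0.0, -0.999]]
ft_force: [-0.2, -9.6, 2.5]
opening: 0.0087
t 10.32 camTCP [0.537  0.1923 0.0673] eef [0.5385 0.1918 0.0671] | mag y of strip 0.0023 lat 0.0002 under 0.0388
F lat/along/up -0.27 -8.86 2.79 open 0.0084
shift [-0.0007 -0.0002  0.0088] turn [0.0004 0.0007 0.0014]
[-1.679 -0.153 -0.074]
```

View pics/s11.png

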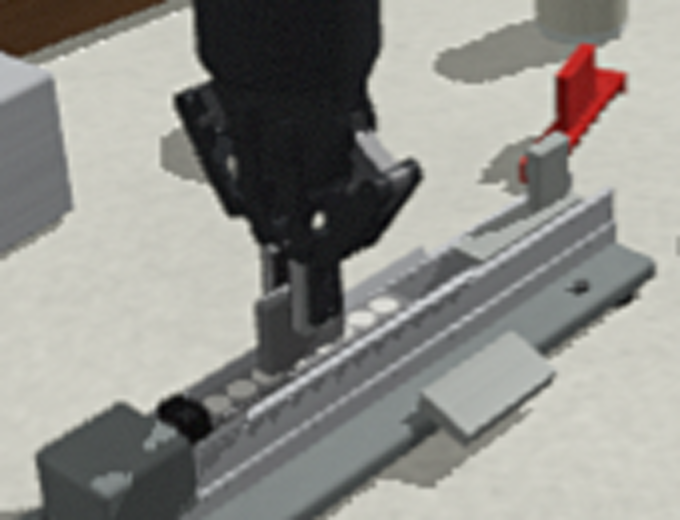

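```bash
python3 -m creep '[[[0.0,0,0,0.0015,0,0,0],[0.0,-0.0001,0,0.003,0,0,0],[0.0,-0.0002,0,0.0045,0,0,0],[0.0,-0.0002,0,0.0045,0,0,0]]]'; python3 - <<'E'
from h import *
c=camgo(0.002,0.03);print(ctrl.get_state()["wrist_torque"].round(3)); 
E
```

```text
time_s: 10.7
eef_pos: [0.5385, 0.1918, 0.0626]
tool_rot: [[-0.059, 0.998, -0.003], [0.997, 0.059, 0.048], [0.048, -0.0, -0.999]]
ft_force: [1.1, -8.2, 3.2]
opening: 0.0087
t 10.75 camTCP [0.5371 0.1923 0.0629] eef [0.5386 0.1918 0.0627] | mag y of strip 0.0023 lat 0.0002 under 0.0344
F lat/along/up 0.54 -9.89 1.95 open 0.0087
shift [-0.0005 -0.0002  0.0043] turn [0.0004 0.0006 0.0013]
[-1.665 -0.185 -0.017]
```

```bash
python3 -m creep '[[[0.0,0,0,0.001,0,0,0],[0.0,-0.0001,0,0.002,0,0,0],[0.0,-0.0001,0,0.002,0,0,0]]]'; python3 - <<'E'
from h import *
c=camgo(0.002,0.03);print(ctrl.get_state()["wrist_torque"].round(3)); 
E
```

```text
time_s: 11.0
eef_pos: [0.5387, 0.1924, 0.0615]
tool_rot: [[-0.058, 0.998, -0.003], [0.997, 0.059, 0.048], [0.048, 0.0, -0.999]]
ft_force: [-1.1, -6.8, 8.8]
opening: 0.0091
t 11.05 camTCP [0.5372 0.1929 0.0618] eef [0.5387 0.1924 0.0616] | mag y of strip 0.0029 lat 0.0004 under 0.0333
F lat/along/up -1.21 -6.08 8.84 open 0.0082
shift [-0.0011 -0.0004  0.0032] turn [ 0.001  -0.0002  0.0013]
[-1.777  0.186 -0.053]
```

Upward force rose to 9 N at 10.2 mm below the end-wall contact height, as expected for floor contact. I'll check the strip's level in the side and scene views.

```bash
python3 - <<'E'
from h import *
u=np.array([-np.sin(A0),np.cos(A0)]); v=np.array([np.cos(A0),np.sin(A0)])
for n in("side","scene","wrist"):
    c=imaging.capture(n); P=cloud(c).reshape(-1,3); d=P[:,:2]-SEAT; y=d@u; x=d@v
    m=(abs(x)<0.008)&(P[:,2]>0.025)&(P[:,2]<0.062)
    print(n,[(b,int((m&(abs(y-b/1000)<.005)).sum()),*(np.percentile(P[m&(abs(y-b/1000)<.005),2],[20,50,80]).round(4) if (m&(abs(y-b/1000)<.005)).sum()>3 else [])) for b in(-90,-75,-62,-55,-45,-35,30,40,50,57)])
    if n!="wrist": 
        q=proj(c,[*(SEAT),0.05])[0].astype(int); big(c,q[0]-75,q[1]-55,q[0]+75,q[1]+55,5,f"pics/{n}12.png")
E
```

```text
side [(-90, 0), (-75, 0), (-62, 3), (-55, 12, np.float64(0.0425), np.float64(0.043), np.float64(0.0434)), (-45, 23, np.float64(0.0427), np.float64(0.0436), np.float64(0.0445)), (-35, 19, np.float64(0.0434), np.float64(0.0437), np.float64(0.0448)), (30, 40, np.float64(0.0446), np.float64(0.0454), np.float64(0.0504)), (40, 28, np.float64(0.0443), np.float64(0.0451), np.float64(0.0457)), (50, 30, np.float64(0.0448), np.float64(0.0456), np.float64(0.0464)), (57, 13, np.float64(0.0446), np.float64(0.0456), np.float64(0.0463))]
scene [(-90, 17, np.float64(0.0289), np.float64(0.0301), np.float64(0.031)), (-75, 16, np.float64(0.0296), np.float64(0.0302), np.float64(0.032)), (-62, 20, np.float64(0.0395), np.float64(0.0407), np.float64(0.0415)), (-55, 32, np.float64(0.0434), np.float64(0.0442), np.float64(0.0451)), (-45, 33, np.float64(0.0437), np.float64(0.0451), np.float64(0.0461)), (-35, 31, np.float64(0.044), np.float64(0.0447), np.float64(0.0459)), (30, 36, np.float64(0.0451), np.float64(0.046), np.float64(0.0469)), (40, 38, np.float64(0.045), np.float64(0.0465), np.float64(0.0473)), (50, 37, np.float64(0.0454), np.float64(0.0462), np.float64(0.0469)), (57, 40, np.float64(0.0454), np.float64(0.0463), np.float64(0.047))]
wrist [(-90, 181, np.float64(0.0303), np.float64(0.0307), np.float64(0.0312)), (-75, 229, np.float64(0.0304), np.float64(0.0308), np.float64(0.0312)), (-62, 149, np.float64(0.0405), np.float64(0.041), np.float64(0.0443)), (-55, 260, np.float64(0.0443), np.float64(0.0447), np.float64(0.0452)), (-45, 99, np.float64(0.0447), np.float64(0.0452), np.float64(0.0457)), (-35, 0), (30, 551, np.float64(0.0455), np.float64(0.046), np.float64(0.0465)), (40, 614, np.float64(0.0456), np.float64(0.0461), np.float64(0.0467)), (50, 616, np.float64(0.0458), np.float64(0.0464), np.float64(0.0469)), (57, 549, np.float64(0.0458), np.float64(0.0464), np.float64(0.047))]
```

View pics/side12.png

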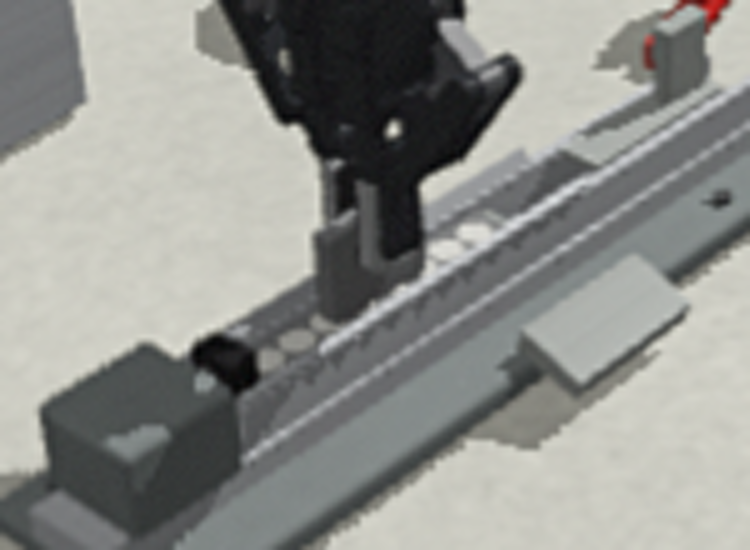

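View pics/scene12.png

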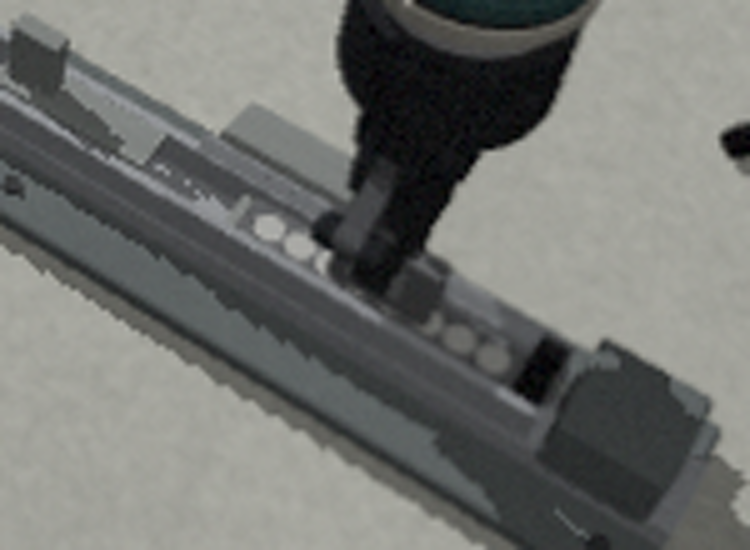

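All three views agree: the tail top is at 44.5 mm (down on the floor) and the nose is about 1.7 mm high, so the pitch is 0.9°. I'll turn the nose down gently and let the strip back toward the end wall.

```bash
python3 -m creep '[[[0.0,0,0,0.0,0,-0.008,0],[0.0,0,0,0.0,0,-0.016,0],[0.0,-0.001,0,0.0003,0,-0.018,0],[0.0,-0.002,0,0.0003,0,-0.018,0],[0.0,-0.002,0,0.0003,0,-0.018,0]]]'; cat >> h.py <<'E'
def level(names=("scene","wrist")):
    u=np.array([-np.sin(A0),np.cos(A0)]); v=np.array([np.cos(A0),np.sin(A0)])
    for n in names:
        c=imaging.capture(n); P=cloud(c).reshape(-1,3); d=P[:,:2]-SEAT; y=d@u; x=d@v
        m=(abs(x)<0.008)&(P[:,2]>0.025)&(P[:,2]<0.062)
        print(n,{b:(float(np.median(P[m&(abs(y-b/1000)<.005),2]).round(4)) if (m&(abs(y-b/1000)<.005)).sum()>5 else None) for b in(-75,-62,-55,-45,-35,30,40,50,57)})
E
python3 - <<'E'
from h import *
c=camgo(0.0,0.0333);print(ctrl.get_state()["wrist_torque"].round(3)); level()
E
```

```text
time_s: 11.62
eef_pos: [0.539, 0.191, 0.0612]
tool_rot: [[-0.058, 0.998, -0.001], [0.998, 0.058, 0.031], [0.031, 0.001, -1.0]]
ft_force: [-0.8, -4.6, 6.3]
opening: 0.0086
t 11.67 camTCP [0.5375 0.1916 0.0613] eef [0.539  0.191  0.0611] | mag y of strip 0.0015 lat 0.0006 under 0.0328
F lat/along/up 0.43 -4.71 7.88 open 0.0085
shift [-0.0015 -0.0006 -0.0005] turn [0.0015 0.0168 0.0012]
[-1.081  0.071  0.094]
scene {-75: 0.0311, -62: 0.0408, -55: 0.0439, -45: 0.0445, -35: 0.0456, 30: 0.0455, 40: 0.0462, 50: 0.0452, 57: 0.0453}
wrist {-75: 0.0307, -62: 0.0441, -55: 0.0447, -45: 0.0451, -35: None, 30: 0.0453, 40: 0.0453, 50: 0.0455, 57: 0.0454}
```

```bash
python3 -m creep '[[[0.0,0,0,0.0,0,-0.004,0],[0.0,-0.0003,0,0.0002,0,-0.009,0],[0.0,-0.0005,0,0.0002,0,-0.009,0]]]'
python3 - <<'E'
from h import *
c=camgo(0.0,0.0333);print(ctrl.get_state()["wrist_torque"].round(3)); level(("scene","wrist"))
cv2.imwrite("pics/w13.png",c["image"][:,:,::-1])
E
```

```text
time_s: 12.02
eef_pos: [0.539, 0.191, 0.0609]
tool_rot: [[-0.058, 0.998, -0.001], [0.998, 0.058, 0.023], [0.023, 0.001, -1.0]]
ft_force: [-0.5, -2.8, 8.0]
opening: 0.0084
t 12.07 camTCP [0.5375 0.1916 0.0611] eef [0.539  0.191  0.0609] | mag y of strip 0.0015 lat 0.0006 under 0.0326
F lat/along/up -0.38 -2.92 6.39 open 0.0083
shift [-0.0015 -0.0006 -0.0007] turn [0.0016 0.0253 0.0008]
[-0.63   0.105  0.046]
scene {-75: 0.0307, -62: 0.0414, -55: 0.0445, -45: 0.0446, -35: 0.0449, 30: 0.045, 40: 0.0455, 50: 0.0455, 57: 0.045}
wrist {-75: 0.0307, -62: 0.0439, -55: 0.0448, -45: 0.0452, -35: None, 30: 0.045, 40: 0.045, 50: 0.0451, 57: 0.0451}
```

View pics/w13.png

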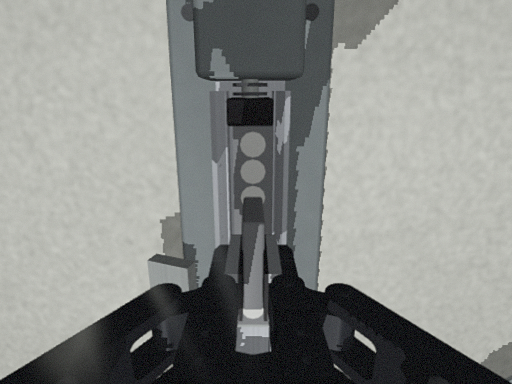

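The strip top now reads 45 mm along its whole length (44 nominal plus the depth bias), and the along-axis force dropped as the tail met the end wall. Releasing.

```bash
python3 -m creep '[[[0.012,0,0,0,0,0,0],[0.018,0,0,0,0,0,0],[0.026,0,0,0,0,0,0],[0.03,0,0,0,0,0,0],[0.03,0,0,0,0,0,0]]]'
python3 - <<'E'
from h import *
c=camgo(0.0,0.0333);level(("scene","side","wrist"))
E
```

```text
time_s: 12.58
eef_pos: [0.5382, 0.191, 0.0598]
tool_rot: [[-0.058, 0.998, -0.002], [0.998, 0.058, 0.023], [0.023, -0.001, -1.0]]
ft_force: [0.3, 0.9, 0.3]
opening: 0.0298
t 12.63 camTCP [0.5368 0.1916 0.06  ] eef [0.5382 0.191  0.0598] | mag y of strip 0.0016 lat -0.0001 under 0.0315
F lat/along/up 0.25 1.07 -1.08 open 0.0297
shift [-0.0016  0.0001 -0.0018] turn [-0.0002  0.0251  0.0006]
scene {-75: 0.0298, -62: 0.041, -55: 0.0447, -45: 0.0447, -35: 0.0448, 30: 0.0452, 40: 0.0453, 50: 0.0454, 57: 0.0448}
side {-75: None, -62: None, -55: 0.0435, -45: 0.0439, -35: 0.0437, 30: 0.0443, 40: 0.0444, 50: 0.0441, 57: 0.0439}
wrist {-75: 0.0308, -62: 0.0442, -55: 0.0448, -45: 0.045, -35: 0.0449, 30: 0.0451, 40: 0.045, 50: 0.0452, 57: 0.0452}
```

Released: all forces are zero and the strip is flat. Retreating upward, then a look.

```bash
python3 -m creep '[[[0.03,0,0,-0.012,0,0,0],[0.03,0,0,-0.035,0,0.0,0],[0.03,0,0,-0.07,0,-0.023,0],[0.03,0,0,-0.1,0,-0.023,0],[0.03,0,0,-0.1,0,-0.023,0]]]'; python3 -m creep '[[[0.0,0,0,0,0,0,0],[0,0,0,0,0,0,0]]]'
python3 - <<'E'
from h import *
c=imaging.capture("wrist"); cv2.imwrite("pics/w14.png",c["image"][:,:,::-1]); np.savez("w14.npz",**c); level(("scene","side","wrist"))
s=imaging.capture("scene"); q=proj(s,[*SEAT,0.05])[0].astype(int); big(s,q[0]-85,q[1]-65,q[0]+75,q[1]+55,5,"pics/sc14.png")
E
```

```text
time_s: 13.2
eef_pos: [0.5425, 0.1897, 0.1659]
tool_rot: [[-0.058, 0.998, 0.009], [0.998, 0.058, 0.002], [0.002, 0.009, -1.0]]
ft_force: [1.0, 0.2, -0.1]
opening: 0.0299
time_s: 13.37
eef_pos: [0.5381, 0.1885, 0.1596]
tool_rot: [[-0.058, 0.998, -0.001], [0.998, 0.058, -0.0], [0.0, -0.001, -1.0]]
ft_force: [-0.2, 0.0, -0.3]
opening: 0.0065
scene {-75: 0.0307, -62: 0.0403, -55: 0.0441, -45: 0.0448, -35: 0.0448, 30: 0.0447, 40: 0.0455, 50: 0.045, 57: 0.0457}
side {-75: None, -62: None, -55: 0.0434, -45: 0.0437, -35: 0.0436, 30: 0.0438, 40: 0.0443, 50: 0.0447, 57: 0.0446}
wrist {-75: None, -62: None, -55: 0.0445, -45: 0.0449, -35: 0.0449, 30: 0.045, 40: 0.0451, 50: 0.0453, 57: 0.0453}
```

View pics/w14.png

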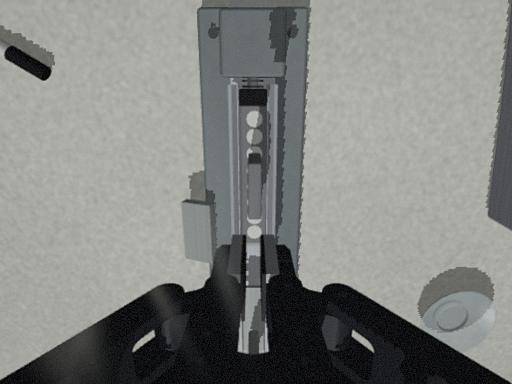

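View pics/sc14.png

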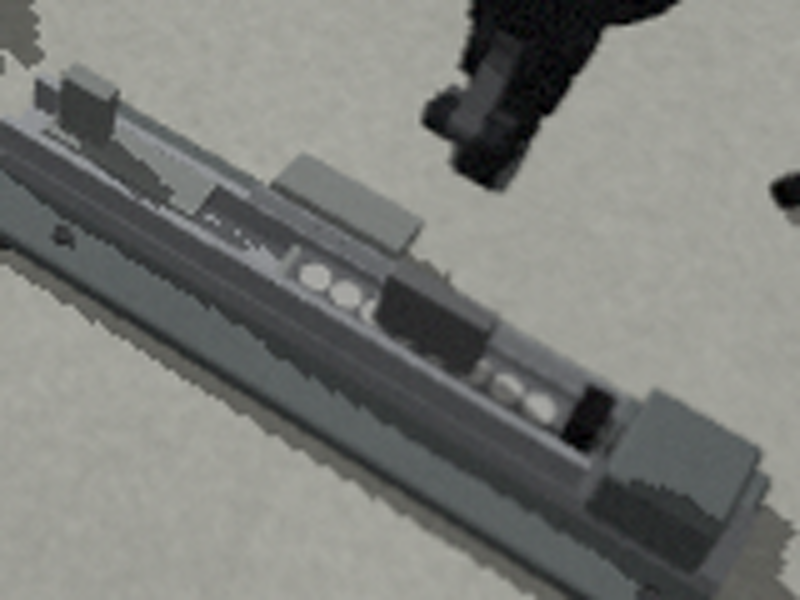

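The strip is home and flat, with its tail against the end wall and the follower holding it. Next is the rail: I'll push the tab from behind with closed fingers.

```bash
python3 - <<'E'
from h import *
camgo(-0.200,0.115,th=0,fwd=0,dn=0)
E
```

```text
t 13.67 camTCP [0.5362 0.1889 0.1588] eef [0.5379 0.1884 0.1589] | mag y of strip -0.0026 lat -0.0008 under 0.1588
F lat/along/up -0.09 0.58 0.11 open -0.0001
shift [-0.1973  0.0008  0.0441] turn [-0.0023  0.0016  0.0005]
```

```bash
python3 -m creep '[[[0.0,-0.035,0,0,0,0,0],[0.0,-0.075,0,0,0,0,0],[0.0,-0.115,0,0,0,0,0],[0,-0.15,0,0.005,0,0,0],[0,-0.18,0,0.02,0,0,0]]]'; python3 -m creep '[[[0.0,-0.01,0.001,0.01,0,0,0],[0.0,-0.017,0.001,0.02,0,0,0],[0.0,-0.017,0.001,0.024,0,0,0],[0,-0.017,0.001,0.024,0,0,0]]]'; python3 - <<'E'
from h import *
c=camgo(-0.200,0.062,th=0,fwd=0,dn=0); cv2.imwrite("pics/w15.png",c["image"][:,:,::-1])
u=np.array([-np.sin(A0),np.cos(A0)]); v=np.array([np.cos(A0),np.sin(A0)])
P=cloud(c).reshape(-1,3); m=(P[:,2]>0.079)&(P[:,2]<0.09)&(P[:,0]>.5)&(P[:,0]<.6)&(P[:,1]>0.0)&(P[:,1]<0.07); q=P[m]; d=q[:,:2]-SEAT; print(m.sum(),"tab y",np.percentile(d@u,[2,98]).round(4),"x",np.percentile(d@v,[2,98]).round(4))
E
```

```text
time_s: 14.08
eef_pos: [0.5505, 0.0065, 0.1412]
tool_rot: [[-0.058, 0.998, 0.003], [0.998, 0.058, -0.001], [-0.001, 0.003, -1.0]]
ft_force: [0.4, 0.4, -0.6]
opening: -0.0001
time_s: 14.42
eef_pos: [0.5498, -0.0072, 0.1145]
tool_rot: [[-0.058, 0.998, -0.004], [0.998, 0.058, 0.001], [0.001, -0.004, -1.0]]
ft_force: [-0.9, -0.1, 0.2]
opening: 0.0003
t 14.47 camTCP [ 0.5483 -0.0066  0.1146] eef [ 0.5502 -0.0068  0.1152] | mag y of strip -0.1985 lat -0.0 under 0.1146
F lat/along/up -0.24 0.18 -0.11 open -0.0
shift [-0.0015  0.0002  0.0526] turn [-0.0029  0.0001  0.0003]
759 tab y [-0.173  -0.1503] x [-0.0048  0.0047]
```

View pics/w15.png

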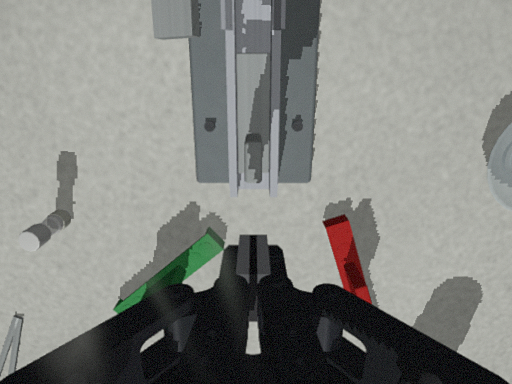

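The tab spans y -173 to -150 mm and is centred laterally. The fingers are 14 mm behind it and above the look-alikes. Descending, then pushing.

```bash
python3 -m creep '[[[0.0,0,0,0.02,0,0,0],[0.0,0,0,0.04,0,0,0],[0.0,0,0,0.05,0,0,0],[0,0,0,0.053,0,0,0],[0,0,0,0.053,0,0,0]]]'; python3 -m creep '[[[0.0,0.004,0,0,0,0,0],[0.0,0.008,0,0,0,0,0],[0.0,0.012,0,0,0,0,0],[0,0.016,0,0,0,0,0],[0,0.02,0,0,0,0,0]]]'; python3 - <<'E'
from h import *
c=camgo(-0.1175,0.062,th=0,fwd=0,dn=0); cv2.imwrite("pics/w16.png",c["image"][:,:,::-1])
u=np.array([-np.sin(A0),np.cos(A0)]); v=np.array([np.cos(A0),np.sin(A0)])
P=cloud(c).reshape(-1,3); m=(P[:,2]>0.079)&(P[:,2]<0.09)&(P[:,0]>.53)&(P[:,0]<.56)&(P[:,1]>0.0)&(P[:,1]<0.07); q=P[m]; d=q[:,:2]-SEAT; print(m.sum(),"tab y",np.percentile(d@u,[2,98]).round(4),"x",np.percentile(d@v,[2,98]).round(4))
E
```

```text
time_s: 14.88
eef_pos: [0.5504, -0.0071, 0.0625]
tool_rot: [[-0.059, 0.998, -0.002], [0.998, 0.059, 0.0], [0.0, -0.002, -1.0]]
ft_force: [-0.1, 0.1, -0.4]
opening: -0.0005
time_s: 15.3
eef_pos: [0.5503, 0.012, 0.0637]
tool_rot: [[-0.058, 0.998, 0.001], [0.998, 0.058, -0.001], [-0.001, 0.001, -1.0]]
ft_force: [-0.1, -2.9, 2.0]
opening: -0.0
t 15.35 camTCP [0.5489 0.0125 0.0638] eef [0.5502 0.0126 0.0636] | mag y of strip -0.1794 lat 0.0016 under 0.0638
F lat/along/up -0.85 -0.25 0.61 open 0.0002
shift [ 0.0619 -0.0016  0.0017] turn [0.0016 0.0022 0.0011]
1941 tab y [-0.1741 -0.1456] x [-0.0107  0.0118]
```

View pics/w16.png

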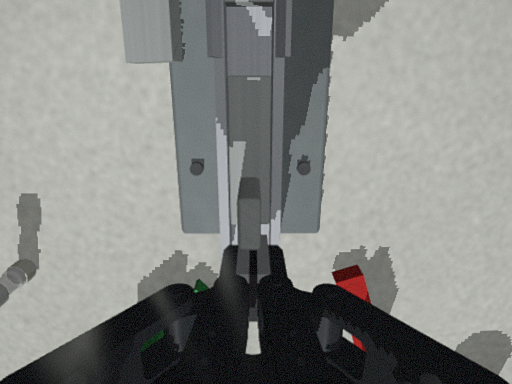

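The fingers contacted the tab and the rail started moving at 2.9 N. I'm continuing, with a small lateral correction.

```bash
python3 -m creep '[[[0.0,0.006,-0.0005,0,0,0,0],[0.0,0.014,-0.001,0,0,0,0],[0.0,0.022,-0.0015,0,0,0,0],[0,0.03,-0.0015,0,0,0,0],[0,0.037,-0.0015,0,0,0,0]]]'; python3 - <<'E'
from h import *
c=camgo(-0.1175,0.0635,th=0,fwd=0,dn=0); cv2.imwrite("pics/w17.png",c["image"][:,:,::-1]); level()
E
```

```text
time_s: 15.77
eef_pos: [0.5463, 0.0497, 0.063]
tool_rot: [[-0.058, 0.998, -0.0], [0.998, 0.058, -0.0], [-0.0, -0.0, -1.0]]
ft_force: [2.3, -2.8, 0.6]
opening: -0.0001
t 15.82 camTCP [0.5448 0.0503 0.0632] eef [0.5458 0.0508 0.0629] | mag y of strip -0.1415 lat -0.0002 under 0.0632
F lat/along/up 0.62 0.64 -0.13 open -0.0001
shift [ 0.0239  0.0003 -0.0004] turn [0.0006 0.0013 0.0008]
scene {-75: 0.0505, -62: 0.0502, -55: 0.0447, -45: 0.045, -35: 0.0445, 30: 0.0452, 40: 0.0453, 50: 0.0451, 57: 0.0454}
wrist {-75: 0.0508, -62: 0.0505, -55: 0.0449, -45: 0.0449, -35: 0.0449, 30: None, 40: None, 50: None, 57: None}
```

View pics/w17.png

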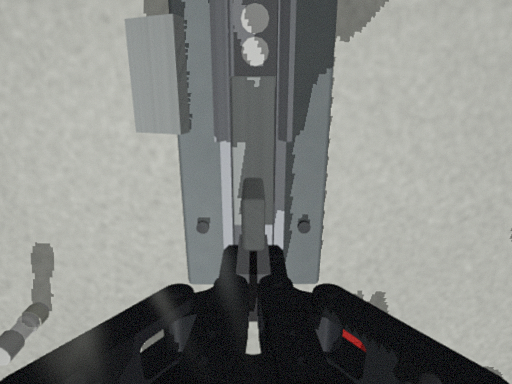

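The rail's front edge (row 77) is just reaching the strip's tail, and the force is still low. Continuing more slowly.

```bash
python3 -m creep '[[[0.0,0.004,0,0,0,0,0],[0.0,0.008,0,0,0,0,0],[0.0,0.012,0,0,0,0,0],[0,0.016,0,0,0,0,0],[0,0.019,0,0,0,0,0]]]'; python3 -m creep '[[[0.0,0.0015,0,0,0,0,0],[0.0,0.003,0,0,0,0,0]]]'; python3 - <<'E'
from h import *
c=camgo(-0.1175,0.0635,th=0,fwd=0,dn=0); cv2.imwrite("pics/w18.png",c["image"][:,:,::-1]); level()
E
```

```text
time_s: 16.33
eef_pos: [0.5439, 0.068, 0.0626]
tool_rot: [[-0.058, 0.998, -0.003], [0.998, 0.058, -0.0], [0.0, -0.003, -1.0]]
ft_force: [-2.2, -3.2, -1.1]
opening: 0.0001
time_s: 16.5
eef_pos: [0.5444, 0.0709, 0.0628]
tool_rot: [[-0.058, 0.998, -0.001], [0.998, 0.058, -0.0], [-0.0, -0.001, -1.0]]
ft_force: [-1.1, -2.3, -1.0]
opening: 0.0
t 16.55 camTCP [0.543  0.0715 0.0629] eef [0.5446 0.0711 0.0628] | mag y of strip -0.1202 lat -0.0009 under 0.0629
F lat/along/up -1.63 -0.99 0.68 open 0.0002
shift [ 0.0027  0.0009 -0.0006] turn [-0.0006  0.0013  0.0009]
scene {-75: 0.0503, -62: 0.0509, -55: 0.0509, -45: 0.0503, -35: 0.0459, 30: 0.0453, 40: 0.0449, 50: 0.0457, 57: 0.0451}
wrist {-75: 0.0506, -62: 0.0507, -55: 0.0507, -45: 0.0507, -35: 0.0451, 30: None, 40: None, 50: None, 57: None}
```

View pics/w18.png

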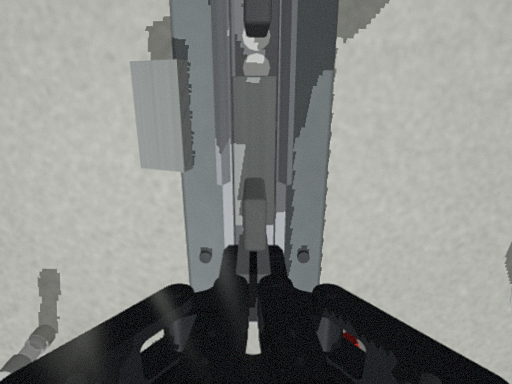

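The rail is now over the strip's end. I'll make the last few millimetres in small steps until the stop shows as a force rise.

```bash
python3 -m creep '[[[0.0,0.001,0,0,0,0,0],[0.0,0.002,0,0,0,0,0],[0.0,0.002,0,0,0,0,0]]]'; python3 -m creep '[[[0.0,0.0007,0,0,0,0,0],[0.0,0.001,0,0,0,0,0],[0.0,0.001,0,0,0,0,0]]]'
```

```text
time_s: 16.9
eef_pos: [0.5455, 0.0727, 0.0632]
tool_rot: [[-0.058, 0.998, 0.001], [0.998, 0.058, -0.0], [-0.0, 0.001, -1.0]]
ft_force: [0.4, -2.4, -0.5]
opening: 0.0
time_s: 17.15
eef_pos: [0.5454, 0.0737, 0.0632]
tool_rot: [[-0.058, 0.998, 0.001], [0.998, 0.058, -0.0], [-0.0, 0.001, -1.0]]
ft_force: [1.6, -2.6, -0.3]
opening: 0.0002
```

```bash
python3 -m creep '[[[0.0,0.0007,0,0,0,0,0],[0.0,0.001,0,0,0,0,0],[0.0,0.001,0,0,0,0,0]]]'; python3 -m creep '[[[0.0,0.0007,0,0,0,0,0],[0.0,0.001,0,0,0,0,0],[0.0,0.001,0,0,0,0,0]]]'
```

```text
time_s: 17.4
eef_pos: [0.5451, 0.0748, 0.0631]
tool_rot: [[-0.058, 0.998, 0.0], [0.998, 0.058, 0.0], [0.0, 0.0, -1.0]]
ft_force: [1.7, -1.6, -0.3]
opening: 0.0002
time_s: 17.65
eef_pos: [0.545, 0.0749, 0.0631]
tool_rot: [[-0.058, 0.998, 0.0], [0.998, 0.058, -0.002], [-0.002, 0.0, -1.0]]
ft_force: [2.8, -7.5, 1.0]
opening: 0.0
```

```bash
python3 -m creep '[[[0.0,0.0006,0,0,0,0,0],[0.0,0.0006,0,0,0,0,0]]]'; python3 -m creep '[[[0.0,-0.004,0,0,0,0,0],[0.0,-0.012,0,0,0,0,0],[0.0,-0.02,0,-0.002,0,0,0],[0.0,-0.025,0,-0.03,0,0,0],[0.0,-0.025,0,-0.065,0,0,0]]]'; python3 -m creep '[[[0.0,-0.02,0,-0.03,0,0,0],[0.0,-0.04,0,-0.05,0,0,0],[0.0,-0.04,0,-0.06,0,0,0],[0.0,-0.04,0,-0.06,0,0,0]]]'; python3 - <<'E'
from h import *
c=imaging.capture("wrist"); cv2.imwrite("pics/w19.png",c["image"][:,:,::-1]); level(("scene","side","wrist"))
u=np.array([-np.sin(A0),np.cos(A0)]); v=np.array([np.cos(A0),np.sin(A0)])
P=cloud(c).reshape(-1,3); d=P[:,:2]-SEAT; y=d@u;x=d@v
m=(P[:,2]>0.080)&(P[:,2]<0.088)&(abs(x)<.008)&(abs(y+0.1)<.04); print(m.sum(),"tab y",np.percentile(y[m],[2,98]).round(4))
m=(P[:,2]>0.0485)&(P[:,2]<0.0535)&(abs(x)<.008)&(y>-0.08)&(y<-0.02); print(m.sum(),"rail front y",np.percentile(y[m],[98,99.5]).round(4))
for n in("scene","side"):
    s=imaging.capture(n); q=proj(s,[*SEAT,0.05])[0].astype(int); big(s,max(q[0]-85,0),q[1]-75,q[0]+75,q[1]+45,5,f"pics/{n}19.png")
    if n=="scene": cv2.imwrite("pics/full19.png",s["image"][:,:,::-1])
E
```

```text
time_s: 17.82
eef_pos: [0.545, 0.0749, 0.0632]
tool_rot: [[-0.059, 0.998, 0.0], [0.998, 0.059, -0.002], [-0.002, 0.0, -1.0]]
ft_force: [2.8, -9.2, 1.0]
opening: -0.0
time_s: 18.23
eef_pos: [0.5429, 0.0503, 0.126]
tool_rot: [[-0.057, 0.998, -0.008], [0.998, 0.057, 0.0], [0.001, -0.008, -1.0]]
ft_force: [1.9, 0.4, 0.5]
opening: -0.0002
time_s: 18.57
eef_pos: [0.5498, 0.0104, 0.1905]
tool_rot: [[-0.056, 0.998, 0.004], [0.998, 0.056, 0.0], [-0.0, 0.004, -1.0]]
ft_force: [-0.3, 1.3, 0.3]
opening: 0.0002
scene {-75: 0.0503, -62: 0.0503, -55: 0.0502, -45: 0.0502, -35: 0.0494, 30: 0.0452, 40: 0.0446, 50: 0.0452, 57: 0.0448}
side {-75: 0.049, -62: 0.0493, -55: 0.0494, -45: 0.0493, -35: 0.0485, 30: 0.0443, 40: 0.0439, 50: 0.0443, 57: 0.0443}
wrist {-75: 0.0506, -62: 0.0506, -55: 0.0506, -45: 0.0507, -35: 0.0505, 30: None, 40: None, 50: None, 57: None}
455 tab y [-0.1061 -0.0831]
1101 rail front y [-0.0402 -0.0395]
```

View pics/w19.png

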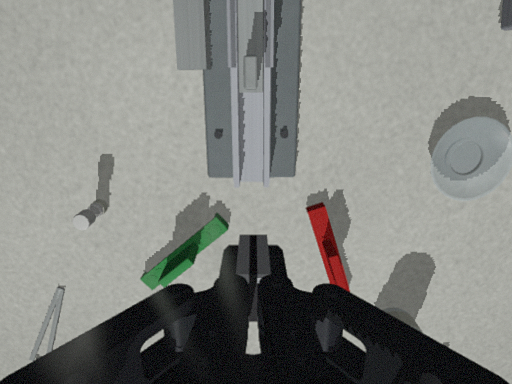

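View pics/side19.png

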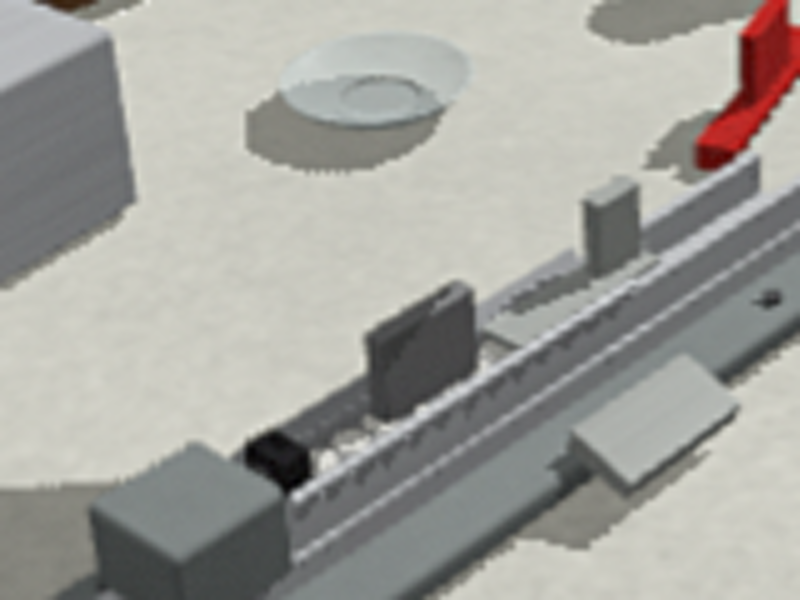

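View pics/full19.png

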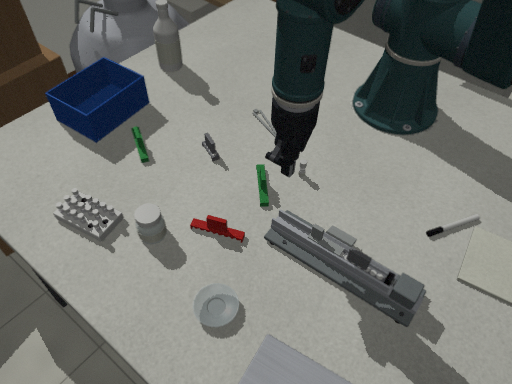

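The tab centre is at y = -94.6 mm (shut is -95), the strip is flat behind the rail, and the look-alikes and other things are where they were. Handing in.

```bash
python3 -m creep '[[[0.0,0,0,0,0,0,0],[0.0,0,0,0,0,0,0]]]'; python3 - <<'E'
from rig import ticket
print(ticket.hand_in())
E
```

```text
time_s: 19.03
eef_pos: [0.5478, 0.0119, 0.1871]
tool_rot: [[-0.059, 0.998, -0.002], [0.998, 0.059, 0.0], [0.0, -0.002, -1.0]]
ft_force: [0.7, 0.1, -0.1]
opening: -0.0002
the job is handed in; nothing more can be done
None
```

The full eight-cap strip is home in the channel and the rail is shut over its end. I handed the job in at about 19 s, with the gripper well clear.

**What I did:** I gripped the strip by its rib and pressed it about 14 mm back against the follower (about 10 N). Once the tail cleared the end wall I lowered it to the floor, levelled it and let go. I then pushed the rail shut from behind its tab with the fingers closed.

**Last checks:**
- **Strip:** its top read about 44–45 mm above the bench in the scene and side views, against 44 nominal, so it is flat on the floor and held between follower and end wall.
- **Rail:** the tab centre measured y = -94.6 mm, against -95 for shut. The force rose from about 2.5 N to 9 N at the hard stop without further movement.
- **Other things:** the rest of the bench, including the green and red look-alikes, looks unmoved in the final scene picture.

**What disagreed:**
- The strip was about 2.7° nose down in the grip. I corrected most of it in the air, and the last 1° at the channel floor.
- There was a light contact of about 11 N on the end wall while lowering, which I backed off.
- The arm's reported position and the camera differed by about 1.5 mm sideways, so I steered by the camera.
- The wrist camera's own reading of the rail's front edge was cut off by the picture's edge. The shut position rests on the tab and the stop force.

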